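# Refuel the pot warmer on the goldsmith's bench

### The job

Lift the steel pot off its tea-light warmer by its folded-down bail handle, keeping it level, and set it down gently in the middle of the soldering turntable beside it, letting go only when you feel it resting there. Then find the empty pocket in the warmer and put a spare tea light in it, upright and fully seated, so that all three pockets are filled. Leave the other things on the bench as they are.

Things in the scene. Friction and masses are not known exactly. Their poses are not given: they have to be found in the camera images.
- pot: open round steel pot, 150 mm outside diameter, 62 mm high, wall 3 mm, about 0.6 kg, standing on the warmer's rails; origin: centre of its underside, z up, y along the bail's hinge axis. The hinge axis runs through (0, 0, 60 mm)
- bail (a joint): angle of the pot's swinging bail handle (rad): 0 = upright over the pot, positive = folded towards the pot's +x side, stops at +-1.25; it starts folded (0.9 to 1.2) and, being a stiff hinge, stays where it is left
- bail_grip (a point): middle of the bail's straight dark wooden grip: 12 mm diameter, 70 mm long, parallel to the pot's y axis, 75 mm from the hinge axis; the rest of the bail is 6 mm aluminium wire which reaches 86 mm to either side in y
- warmer: fixed steel warmer: base plate 220 (x) by 150 (y) by 11 mm with three round pockets in a row along its x, and two 8 mm rails along x at y = +-66 mm, top at 52 mm, on which the pot stands between four 12 mm high lugs with about 3 mm play; origin: underside centre of the base. The space between the rails is open from above once the pot is off
- pocket0 (a point): centre of the floor of a pocket of the warmer (50 mm diameter, 6 mm deep, floor 5 mm above the bench); pockets are 66 mm apart, this is the one at the warmer's -x end
- pocket1 (a point): centre of the floor of a pocket of the warmer (50 mm diameter, 6 mm deep, floor 5 mm above the bench); pockets are 66 mm apart, this is the one in the middle
- pocket2 (a point): centre of the floor of a pocket of the warmer (50 mm diameter, 6 mm deep, floor 5 mm above the bench); pockets are 66 mm apart, this is the one at its +x end
- turntable: fixed soldering turntable: round foot 140 mm, and a round cork-topped platter of 172 mm diameter on the same upright axis; origin: underside centre of the foot. The platter's height is screw-set and differs each time: its top is 56 to 91 mm above the bench, and no reading gives it
- candle1: tea light: plain aluminium cup with white wax, 38 mm diameter, 17 mm high, a thin 6 mm wick (look only) on top; all four are alike and upright; origin: centre of its underside, z up. Two of the four start in pockets of the warmer, the other two are spares on the bench
- candle2: tea light: plain aluminium cup with white wax, 38 mm diameter, 17 mm high, a thin 6 mm wick (look only) on top; all four are alike and upright; origin: centre of its underside, z up. Two of the four start in pockets of the warmer, the other two are spares on the bench
- candle3: tea light: plain aluminium cup with white wax, 38 mm diameter, 17 mm high, a thin 6 mm wick (look only) on top; all four are alike and upright; origin: centre of its underside, z up. Two of the four start in pockets of the warmer, the other two are spares on the bench
- candle4: tea light: plain aluminium cup with white wax, 38 mm diameter, 17 mm high, a thin 6 mm wick (look only) on top; all four are alike and upright; origin: centre of its underside, z up. Two of the four start in pockets of the warmer, the other two are spares on the bench
- tin: bystander: closed brass tin, 52 mm diameter, 34 mm high; origin underside centre
- hammer: bystander: small hammer lying near the robot, 220 mm long
- pliers: bystander: pliers lying near the robot, 150 mm long, 14 mm high
- dish: bystander: white ceramic dish, 80 mm diameter, 25 mm high; origin underside centre
- fluxjar: bystander: amber jar, 60 mm diameter, 75 mm high; origin underside centre
- burrblock: bystander: round wooden block of burrs, 90 mm diameter, 68 mm high; origin underside centre
There are look-alikes about, which are no part of the job. What is shaped like the turntable but red is not meant.

How it is judged:
By the outcome, as a careful person would: the job done as asked, in the order asked, and still so for the second after the job is handed in, with the robot touching nothing.
It also fails if it takes over 67 s, if anything falls off the work surface, if the arm or the gripper's body presses on something with over 40 N, if the wrist force passes 120 N, or if a joint passes its speed limit or range.

### The arm

A 6-joint arm with a two-finger parallel gripper is mounted at the origin on the work surface. World frame = base frame: x ahead of the robot, y to its left, z up, the work surface at z = 0. Lengths are in m, angles in degrees, forces in N, time in s.
With the tool pointing down it reaches from about 0.325 to 0.9 m from the base axis. Payload 6.1 kg.
Tool frame: the origin (TCP) lies midway between the tips of the shut fingers; the grasp point (between the pads) lies 19 mm behind it; z points along the fingers, y is the line along which they close (so a half turn about z gives the same grasp; the last joint's range is limited). The gripper opens to 87 mm and grips with 3 to 60 N. Pads are 19 mm wide; open, the fingers measure 117 mm over their backs; the gripper's body (75 mm by 190 mm) begins 51 mm behind the grasp point.
Start: joints at [-73.574, 12.628, 87.462, -0, 79.91, -7.225], TCP at [0.251, -0.572, 0.186] pointing down, gripper open.
Joint ranges: [-170.65, 170.65], [-52.31, 119.04], [5.05, 147.46], [-71.25, 251.25], [11.57, 151.72], [-153.62, 153.62]. Speed limits (degrees/s): [147.25, 147.25, 172.46, 180, 180, 180].

### API

Orientations are given as a 3x3 rotation matrix whose columns are the frame's x, y, z axes.
In Python, from workcell import manip gives the robot as it stands.
- The arm moves only by the tool move_arm, never from a script. Its argument "series" is a list of rows, each a list of 6 numbers: the shift along the tool's x, y, z in cm, then the turn, a rotation vector about the tool's x, y, z in degrees. A call has 1 to 20 rows; each row shifts and turns the commanded pose from where the row before left it, along the tool's axes as they then stand; what a row does not reach is not made up. A row lasts 1/8 s, in which the tool goes at most 62.5 mm and 10.7 degrees, less where a joint would pass 70% of its speed; a pose out of reach is approached as far as the arm can. A call is refused whole if a number of a shift passes 6.25 or a number of a turn 10.7, either way. A call with a gripper value outside its range is refused whole. "gripper" is the opening, from -1 (shut) to 1 (fully open), set as the call begins (left out, the last holds). The fingers move at their own pace and stop on an object; the grip force is fixed at half the most. Time passes only in rows, so rows that do not move let the fingers close. It gives the time, the measured TCP pose, the force, the opening and the grip force at its end, in the units of the state.
- manip.get_obs(): the state, without advancing time (a new reading comes with each control period).
- manip.get_image(name): name is "scene" or "top" or "wrist"; returns a dict with "color" (400x640x3 uint8, red, green, blue), "fx", "fy", "cx", "cy" (pixels), "k1" (the pictures are not rectified: a ray, as slopes to the right and down, at radius r is drawn at 1 + k1 r^2 times it, then the intrinsics apply), "pose" (4x4, takes a point from camera to world coordinates); the wrist camera has in their place "hand_eye" (4x4, takes a point from camera to tool coordinates, whose origin is the TCP and whose axes are the flange's). Camera axes: x right, y up, looking along -z (the intrinsics and any distortion apply to the point x, -y, -z); pixel columns grow to the right and rows downward; lengths in m; the calibration is good to about 2 mm. A picture is of the moment at which its call begins: read the wrist's pose just before it. There is no depth.
- manip.hand_in(): hands the job in; it is judged then, once.
Trained networks look in the newest picture that a camera, given by its name, has taken for a name from the list of things; names that differ only in an ending like _2 or _b are one class to them, and where a whole thing is asked for, a point or a joint stands for the part that bears it (a point fixed in the world has none). Each returns a list of dicts, best first, with "confidence" (0 to 1); they miss things now and then, are a little off and sometimes report something else, mostly with a low value. They report only what shows in the picture. A call takes as long as a camera call. They do not tell look-alikes from the thing itself.
- manip.silhouettes(camera, name): "pixels" (400x640 bool, what is visible of it) and "extent" ([left, top, width, height] in pixels, round what is visible of it).
The state is a dict: "t": time; "joints": joint angles; "joint_velocities": joint speeds; "tau": joint torques, N m; "ee_pos": TCP position; "eef_rot": TCP orientation; "wrist_force": force on the tool from outside, world axes, zero at the start; "torque": the same for the moment, N m; "gripper_width": opening from 0.0 (shut) to 1.0 (fully open); "grip_force": force on a finger pad.
Only numpy, scipy, OpenCV 4.12 (cv2) and the standard library are available. Lean on these libraries where they do the work, as an engineer would, in place of code of your own. Each camera call takes 0.05 s, during which the arm holds its last target. There are 200 camera calls.

## Working session

There is one attempt and no reset: what is moved stays moved. The work goes in short steps, Python scripts to look and compute and a tool call to move; the robot and the scene stay as the last step left them, time stands still between calls to the robot, and variables do not carry over. Pictures are saved under pics/ and viewed, at most 10 in all, crops included, and the job is handed in when it is done.

Besides the shell and the picture viewer there is one more tool, called by a JSON object that holds its "name" and its "arguments", one argument or row to a line. move_arm: Moves the arm, as the interface text tells. Its arguments: {"type":"object","properties":{"series":{"type":"array","items":{"type":"array","items":{"type":"number"}}},"gripper":{"type":"number"}},"required":["series"]}

```bash
mkdir -p pics; ls; cat > h.py <<'E'
import numpy as np, cv2
from workcell import manip
def save(im,f,crop=None,s=1):
    c=im["color"][:,:,::-1]
    if crop: l,t,w,h=crop; c=c[t:t+h,l:l+w]
    cv2.imwrite(f,cv2.resize(c,None,fx=s,fy=s,interpolation=cv2.INTER_CUBIC))
def campose(im,obs=None):
    if "pose" in im: return np.array(im["pose"])
    T=np.eye(4); T[:3,:3]=obs["eef_rot"]; T[:3,3]=obs["ee_pos"]
    return T@np.array(im["hand_eye"])
def ray(im,P,u,v):
    K=np.array([[im["fx"],0,im["cx"]],[0,im["fy"],im["cy"]],[0,0,1.]])
    p=cv2.undistortPoints(np.array([[[u,v]]],float),K,np.array([im["k1"],0,0,0.]))[0,0]
    d=P[:3,:3]@np.array([p[0],-p[1],-1]); return P[:3,3],d/np.linalg.norm(d)
def atz(im,P,u,v,z):
    o,d=ray(im,P,u,v); return o+d*(z-o[2])/d[2]
def tri(rays):
    A=np.zeros((3,3));b=np.zeros(3)
    for o,d in rays:
        M=np.eye(3)-np.outer(d,d);A+=M;b+=M@o
    x=np.linalg.solve(A,b); return x,[np.linalg.norm(np.cross(x-o,d)) for o,d in rays]
def proj(im,P,X):
    c=np.linalg.inv(P)@np.append(X,1); a=np.array([c[0],-c[1]])/-c[2]; a=a*(1+im["k1"]*(a@a))
    return np.array([im["fx"]*a[0]+im["cx"],im["fy"]*a[1]+im["cy"]])
E
python3 - <<'E'
from h import *
ims={}
for n in("scene","top"):
    im=manip.get_image(n); ims[n]=im
    save(im,f"pics/{n}.png")
    print(n,np.round(im["pose"],3).tolist(),im["fx"],im["k1"])
    for t in("pot","bail_grip","warmer","turntable","candle1"):
        for d in manip.silhouettes(n,t):
            m=d["pixels"]; ys,xs=np.nonzero(m)
            print(t,round(d["confidence"],2),d["extent"],round(xs.mean(),1),round(ys.mean(),1),len(xs),np.round(atz(im,campose(im),xs.mean(),ys.mean(),.03),3))
np.save("/tmp/x.npy",0)
a=np.vstack([ims["scene"]["color"],ims["top"]["color"]])
print(manip.get_obs())
E
```

```text
pics
scene [[-0.073, -0.671, 0.738, 1.486], [0.997, -0.065, 0.04, -0.018], [0.021, 0.738, 0.674, 1.016], [0.0, 0.0, 0.0, 1.0]] 451.6774204352514 -0.003376382214202139
pot 0.68 [391.2, 194.2, 53.5, 57.6] 416.5 225.5 2390 [0.493 0.234 0.03 ]
pot 0.21 [259.0, 278.3, 30.5, 25.7] 272.8 289.7 564 [ 0.77  -0.169  0.03 ]
bail_grip 0.6 [390.4, 190.5, 43.6, 41.4] 404.4 204.3 255 [0.401 0.203 0.03 ]
warmer 0.64 [383.5, 212.4, 64.7, 63.2] 415.2 257.7 1435 [0.624 0.219 0.03 ]
warmer 0.39 [320.3, 209.7, 12.1, 11.6] 326.0 213.6 107 [ 0.468 -0.046  0.03 ]
turntable 0.9 [225.7, 204.2, 65.0, 43.9] 255.7 224.1 2149 [ 0.534 -0.257  0.03 ]
turntable 0.65 [154.8, 177.8, 54.4, 41.6] 180.2 196.8 1902 [ 0.434 -0.521  0.03 ]
turntable 0.58 [388.0, 165.4, 50.2, 37.5] 412.7 183.9 1365 [0.295 0.238 0.03 ]
turntable 0.49 [316.8, 228.4, 20.6, 19.7] 325.3 238.8 258 [ 0.575 -0.042  0.03 ]
candle1 0.55 [382.8, 212.4, 66.2, 67.5] 414.7 257.5 1501 [0.623 0.218 0.03 ]
candle1 0.47 [412.5, 253.1, 13.4, 14.5] 418.8 259.8 135 [0.631 0.229 0.03 ]
candle1 0.46 [314.1, 270.6, 11.5, 17.8] 319.5 279.4 158 [ 0.726 -0.048  0.03 ]
[... 958 characters left out ...]
7.99082829e+01, -7.22458368e+00]), 'joint_velocities': array([-0.00466818,  0.01759649,  0.0628075 , -0.00809675,  0.060284  ,
       -0.03966441]), 'tau': array([-1.70846679e-04, -4.94238603e+01, -3.87494123e+01,  7.00347335e-02,
        4.70800255e-02, -1.05985117e-05]), 'ee_pos': array([ 0.25074344, -0.57250751,  0.18555939]), 'eef_rot': array([[ 9.15999154e-01,  4.01180196e-01,  2.34153187e-05],
       [ 4.01180197e-01, -9.15999152e-01, -6.05065904e-05],
       [-2.82563369e-06,  6.48177478e-05, -9.99999998e-01]]), 'wrist_force': array([-1.34257721, -0.27488978, -0.25245725]), 'torque': array([-0.02638984,  0.02830576,  0.01068609]), 'grip_force': 0.0, 'gripper_width': 0.998495982938685}
```

```bash
sleep 1; ls pics
```

```text
scene.png
top.png
```

View pics/scene.png

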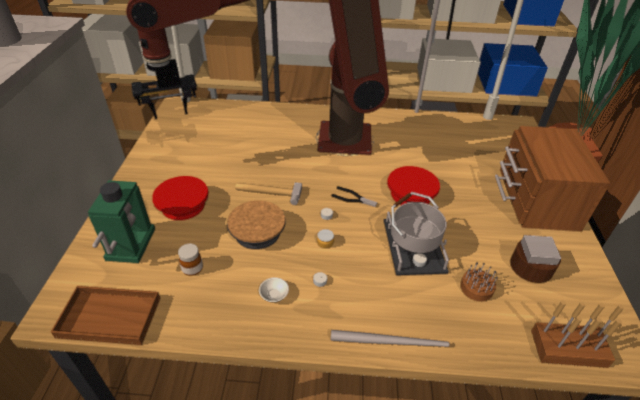

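View pics/top.png

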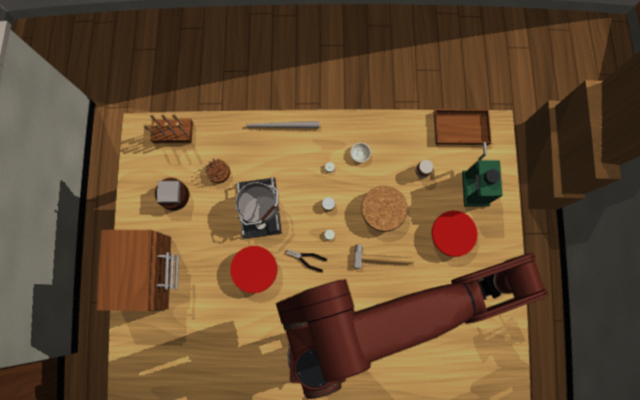

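The cork-topped turntable is at scene (256,222) / top (384,208). The look-alikes are red, at scene (181,198) and (413,184), so they are excluded. The spare candles are at scene (327,214) and (320,279), with the brass tin between them at (325,239). One enlarged crop will confirm the pot, bail and turntable.

```bash
python3 - <<'E'
import cv2,numpy as np
s=cv2.imread("pics/scene.png");t=cv2.imread("pics/top.png")
R=lambda c:cv2.resize(c,(400,300),interpolation=cv2.INTER_CUBIC)
cv2.imwrite("pics/crop1.png",np.vstack([np.hstack([R(s[185:281,360:488]),R(t[174:246,212:308])]),np.hstack([R(s[190:286,220:348]),R(t[154:250,316:444])])]))
E
```

```text
(no output)
```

View pics/crop1.png

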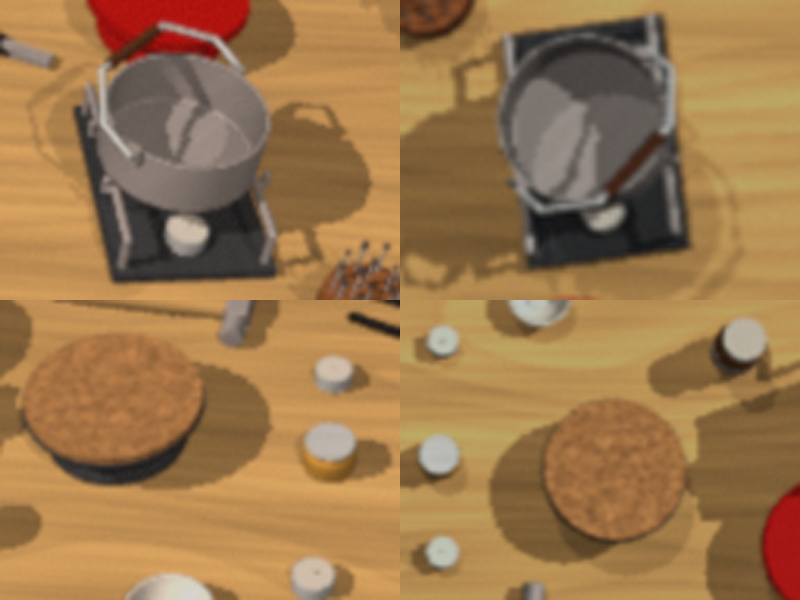

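The crops show the bail folded towards −x/−y. The grip ends are at top (261.9,220.1) and (274.9,207.1), and at scene (410.6,194) and (396.2,203.6). Candles show at both ends of the warmer, so the middle pocket is probably the empty one. The cork turntable is confirmed.

```bash
python3 - <<'E'
from h import *
S=manip.get_image("scene");T=manip.get_image("top");PS=campose(S);PT=campose(T)
tr=lambda a,b:tri([ray(S,PS,*a),ray(T,PT,*b)])
A=tr((410.6,194),(261.9,220.1));B=tr((396.2,203.6),(274.9,207.1))
print("grip",A,B,(A[0]+B[0])/2)
hs=[]
for im in(S,T):
    h=cv2.cvtColor(im["color"],cv2.COLOR_RGB2HSV);hs.append(h)
def best(name,c):
    ds=manip.silhouettes(name,"turntable")
    d=min(ds,key=lambda d:np.hypot(d["extent"][0]+d["extent"][2]/2-c[0],d["extent"][1]+d["extent"][3]/2-c[1]))
    return d
# fit: optimise circle to edges of cork (brightness within mask)
def cork(im,c,r):
    lab=cv2.cvtColor(im["color"],cv2.COLOR_RGB2LAB).astype(int)
    u,v=c; ref=np.median(lab[v-5:v+6,u-12:u+13].reshape(-1,3),0)
    m=(np.abs(lab-ref)[:,:,1:].sum(2)<14)&(np.abs(lab-ref)[:,:,0]<40)
    return m
out=[]
from scipy.optimize import least_squares
e=[]
for n,im,c in(("scene",S,(256,222)),("top",T,(384,208))):
    d=best(n,c);m=d["pixels"].astype(np.uint8)
    k=cv2.findContours(m,cv2.RETR_EXTERNAL,cv2.CHAIN_APPROX_NONE)[0]
    k=max(k,key=len)[:,0,:];e.append(k);print(n,d["extent"])
# scene: use only upper+side edge points ; top: all
ks=e[0][e[0][:,1]<224]; kt=e[1]
def res(p,kk,P,im): 
    q=[atz(im,P,u,v,p[2]) for u,v in kk]; q=np.array(q); return np.hypot(q[:,0]-p[0],q[:,1]-p[1])-.086
f=least_squares(lambda p:np.r_[res(p,ks,PS,S),res(p,kt,PT,T)],[.54,-.26,.07],loss="soft_l1",f_scale=.002)
print("tt",f.x,np.sqrt(np.mean(f.fun**2)))
for n,im,P,c in(("scene",S,PS,None),("top",T,PT,None)):
    for z in(.017,): pass
print("candles near",tr((327,211.5),(329.5,235)),"far",tr((320,276.5),(329.3,167.3)))
print("tin",tr((324.5,234),(328.5,203.5)))
E
```

```text
grip (array([0.48070501, 0.19507246, 0.14487081]), [np.float64(0.003631870499670934), np.float64(0.0036318704996710096)]) (array([0.52719309, 0.14987125, 0.14557672]), [np.float64(0.004275063721504757), np.float64(0.004275063721504703)]) [0.50394905 0.17247186 0.14522377]
scene [227.0, 204.0, 61.3, 44.9]
top [361.5, 185.9, 47.9, 45.6]
tt [ 0.53792533 -0.25402887  0.05187769] 0.0018210048572704768
candles near (array([ 0.44144458, -0.04644695,  0.01449916]), [np.float64(0.002578351053147917), np.float64(0.0025783510531479175)]) far (array([ 0.70491318, -0.04907051,  0.0164546 ]), [np.float64(0.001072727841993385), np.float64(0.0010727278419934015)])
tin (array([ 0.55911249, -0.04556689,  0.03391029]), [np.float64(0.0004167637178787902), np.float64(0.0004167637178787942)])
```

{"name": "move_arm", "arguments": {
  "series": [
    [0, 0, -6, 0, 0, 0],
    [0, 0, -6, 0, 0, 0],
    [0, 0, -6, 0, 0, 0],
    [0, 0, -6, 0, 0, 0]
  ],
  "gripper": 1
}}

```text
t: 1.3
ee_pos: [0.2507, -0.5722, 0.4277]
eef_rot: [[0.916, 0.401, 0.0], [0.401, -0.916, -0.001], [-0.0, 0.001, -1.0]]
wrist_force: [0.2, -0.9, -0.8]
gripper_width: 1.0
grip_force: 0.0
```

{"name": "move_arm", "arguments": {
  "series": [
    [0, 0, 0, 0, 0, -10.19],
    [0, 0, 0, 0, 0, -10.19],
    [0, 0, 0, 0, 0, -10.19],
    [0, 0, 0, 0, 0, -10.19],
    [0, 0, 0, 0, 0, -10.19],
    [0, 0, 0, 0, 0, -10.19],
    [0, 0, 0, 0, 0, -10.19],
    [0, 0, 0, 0, 0, -10.19],
    [0, 0, 0, 0, 0, -10.19],
    [0, 0, 0, 0, 0, -10.19],
    [0, 0, 0, 0, 0, -10.19]
  ]
}}

```text
t: 2.68
ee_pos: [0.2507, -0.5725, 0.4255]
eef_rot: [[-0.72, 0.694, 0.0], [0.694, 0.72, 0.0], [0.0, 0.0, -1.0]]
wrist_force: [0.5, -0.5, -0.5]
gripper_width: 0.998
grip_force: 0.0
```

{"name": "move_arm", "arguments": {
  "series": [
    [2.41, 5.07, 0, 0, 0, 0],
    [2.41, 5.07, 0, 0, 0, 0],
    [2.41, 5.07, 0, 0, 0, 0],
    [2.41, 5.07, 0, 0, 0, 0],
    [2.41, 5.07, 0, 0, 0, 0],
    [2.41, 5.07, 0, 0, 0, 0],
    [2.41, 5.07, 0, 0, 0, 0],
    [2.41, 5.07, 0, 0, 0, 0],
    [2.41, 5.07, 0, 0, 0, 0],
    [2.41, 5.07, 0, 0, 0, 0],
    [2.41, 5.07, 0, 0, 0, 0],
    [2.41, 5.07, 0, 0, 0, 0],
    [2.41, 5.07, 0, 0, 0, 0],
    [2.41, 5.07, 0, 0, 0, 0],
    [0, 0, 0, 0, 0, 0],
    [0, 0, 0, 0, 0, 0]
  ]
}}

```text
t: 4.68
ee_pos: [0.5043, 0.1713, 0.4254]
eef_rot: [[-0.717, 0.697, -0.0], [0.697, 0.717, -0.001], [-0.0, -0.001, -1.0]]
wrist_force: [0.1, 0.1, 0.3]
gripper_width: 0.998
grip_force: 0.0
```

```bash
python3 - <<'E'
from h import *
import pickle
o=manip.get_obs();im=manip.get_image("wrist");save(im,"pics/w1.png");P=campose(im,o)
print(o["ee_pos"],o["joints"],np.round(im["hand_eye"],3).tolist(),im["fx"],im["k1"])
pickle.dump((o,im),open("w1.pkl","wb"))
for t in("pot","bail_grip"):
    for d in manip.silhouettes("wrist",t): print(t,round(d["confidence"],2),d["extent"])
E
```

```text
[0.50429616 0.17125268 0.4254139 ] [ 1.02885842e+01 -2.36390196e+00  7.82513226e+01 -2.66695716e-02
  1.04142017e+02 -3.54994327e+01] [[0.0, 0.968, 0.249, 0.069], [1.0, 0.0, -0.001, -0.0], [-0.001, 0.249, -0.968, -0.199], [0.0, 0.0, 0.0, 1.0]] 315.6382087760215 -0.02924335181657652
pot 0.68 [318.8, 103.7, 90.8, 108.1]
bail_grip 0.55 [322.5, 100.0, 45.8, 112.8]
```

View pics/w1.png

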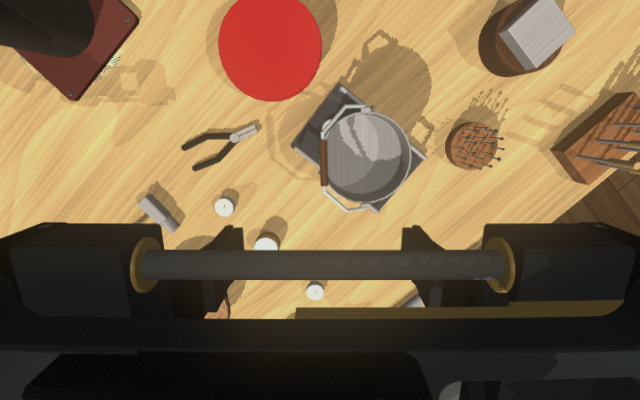

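The wrist view shows the grip at about (319–324, 137–186), the pot centre near (366,157) and the tips out of the way. Next I rectify to the rim plane and fit the circle.

```bash
cat >> h.py <<'E'
def rect(im,P,z,c,half=.15,mm=.0005):
    n=int(2*half/mm); g=np.arange(n)*mm-half
    X,Y=np.meshgrid(c[0]+g,c[1]+g)  # col=x,row=y
    Q=np.stack([X.ravel(),Y.ravel(),np.full(X.size,z),np.ones(X.size)]); C=np.linalg.inv(P)@Q
    a=np.stack([C[0],-C[1]])/-C[2]; a=a*(1+im["k1"]*(a**2).sum(0))
    u=(im["fx"]*a[0]+im["cx"]).reshape(n,n).astype(np.float32);v=(im["fy"]*a[1]+im["cy"]).reshape(n,n).astype(np.float32)
    return cv2.remap(im["color"],u,v,cv2.INTER_LINEAR)
def circ(im,P,z,c,r,half=.15,tol=.004):
    g=cv2.GaussianBlur(cv2.cvtColor(rect(im,P,z,c,half),cv2.COLOR_RGB2GRAY),(7,7),0); m=.0005
    h=cv2.HoughCircles(g,cv2.HOUGH_GRADIENT,1,20,param1=60,param2=15,minRadius=int((r-tol)/m),maxRadius=int((r+tol)/m))
    return [] if h is None else [(c[0]-half+a*m,c[1]-half+b*m,q*m) for a,b,q in h[0][:3]]
E
python3 - <<'E'
from h import *
import pickle
o,W=pickle.load(open("w1.pkl","rb"));PW=campose(W,o)
S=manip.get_image("scene");T=manip.get_image("top")
c=(.55,.22)
for n,im,P in(("w",W,PW),("s",S,campose(S)),("t",T,campose(T))): print(n,np.round(circ(im,P,.114,c,.075),4).tolist())
def brown(im,box):
    l,t,w,h=box;b=im["color"][t:t+h,l:l+w].astype(int)
    m=((b[:,:,0]-b[:,:,2]>22)&(b.sum(2)<260)).astype(np.uint8)
    n,lab,st,ce=cv2.connectedComponentsWithStats(m);k=1+np.argmax(st[1:,4])
    ys,xs=np.nonzero(lab==k);q=cv2.minAreaRect(np.stack([xs,ys],1).astype(np.float32))
    print(st[k],q);return xs.mean()+l,ys.mean()+t,q
w=brown(W,(310,125,22,75))
print(w[:2],[np.round(atz(W,PW,w[0],w[1],z),4).tolist() for z in(.135,.145,.155)])
a=atz(W,PW,319.5,138,.145);b=atz(W,PW,324,186,.145);print("ends",a,b,np.degrees(np.arctan2(*(a-b)[[1,0]])))
g=(403.4,198.8);t=(268.4,213.6)
print(tri([ray(S,campose(S),*g),ray(T,campose(T),*t),ray(W,PW,*w[:2])]))
print(tri([ray(T,campose(T),*t),ray(W,PW,*w[:2])]),tri([ray(S,campose(S),*g),ray(W,PW,*w[:2])]))
R=np.hstack([rect(W,PW,.114,c,.13)[:,:],rect(W,PW,.145,(.504,.172),.13)])
cv2.imwrite("pics/r1.png",cv2.resize(R,(800,400))[:,:,::-1])
E
```

```text
w [[0.5497999787330627, 0.22120000422000885, 0.07270000129938126], [0.5401999950408936, 0.2142000049352646, 0.07209999859333038], [0.5478000044822693, 0.2312999963760376, 0.07100000232458115]]
s []
t []
[  9  15   9  46 336] ((12.997260093688965, 37.42603302001953), (45.11722183227539, 7.66141414642334), 87.87889862060547)
(np.float64(323.1309523809524), np.float64(161.63095238095238)) [[0.5047, 0.1727, 0.135], [0.5037, 0.1737, 0.145], [0.5027, 0.1746, 0.155]]
ends [0.47442518 0.19454981 0.145     ] [0.53191876 0.14815883 0.145     ] 141.10029469597595
(array([0.50380083, 0.17283984, 0.14460543]), [np.float64(0.00343132484158485), np.float64(0.004206956772729045), np.float64(0.0008023751602768951)])
(array([0.50662751, 0.171359  , 0.12235308]), [np.float64(0.0006389804643488873), np.float64(0.0006389804643490321)]) (array([0.5039565 , 0.17494856, 0.14554935]), [np.float64(0.0012493761211737806), np.float64(0.0012493761211736902)])
```

View pics/r1.png

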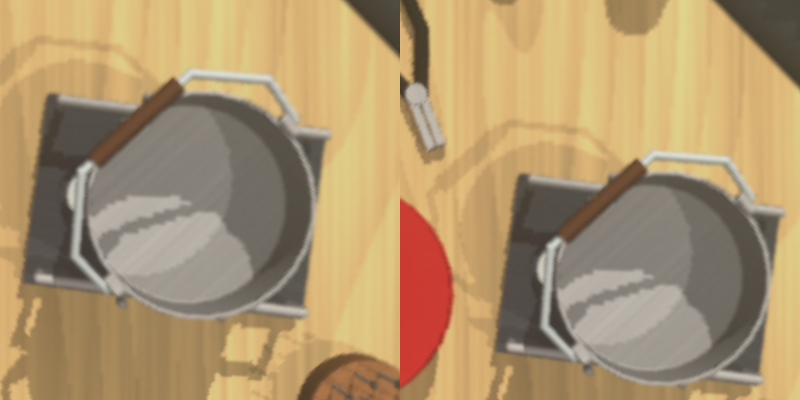

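Pot centre ≈ (0.5505, 0.2225). The rim is 231 px × 0.65 mm = 150 mm, as given. Grip ≈ (0.5038, 0.1732, 0.146), which means a bail angle of about 1.12 rad, within the stated range. I'll descend around the grip and cage it.

{"name": "move_arm", "arguments": {
  "series": [
    [0.17, 0.1, 4.5, 0, 0, -1.2],
    [0, 0, 4.5, 0, 0, 0],
    [0, 0, 4.5, 0, 0, 0],
    [0, 0, 4.5, 0, 0, 0],
    [0, 0, 4.5, 0, 0, 0],
    [0, 0, 3, 0, 0, 0],
    [0, 0, 2, 0, 0, 0],
    [0, 0, 2, 0, 0, 0],
    [0, 0, 0, 0, 0, 0]
  ],
  "gripper": -0.08
}}

```text
t: 6.05
ee_pos: [0.5026, 0.1723, 0.1291]
eef_rot: [[-0.73, 0.684, -0.003], [0.684, 0.73, -0.001], [0.002, -0.003, -1.0]]
wrist_force: [-0.5, -0.4, 0.9]
gripper_width: 0.46
grip_force: 0.0
```

{"name": "move_arm", "arguments": {
  "series": [
    [0, 0, 0, 0, 0, 0],
    [0, 0, 0, 0, 0, 0],
    [0, 0, 0, 0, 0, 0]
  ],
  "gripper": -0.55
}}

```text
t: 6.42
ee_pos: [0.5045, 0.1733, 0.1314]
eef_rot: [[-0.731, 0.683, 0.001], [0.683, 0.731, 0.0], [-0.001, 0.001, -1.0]]
wrist_force: [-0.5, -0.8, 0.3]
gripper_width: 0.254
grip_force: 0.0
```

```bash
python3 - <<'E'
from h import *
o=manip.get_obs();W=manip.get_image("wrist");S=manip.get_image("scene");T=manip.get_image("top")
print(o["ee_pos"],o["wrist_force"])
R=lambda c:cv2.resize(c,(400,300),interpolation=cv2.INTER_CUBIC)
a=np.vstack([np.hstack([R(S["color"][160:256,360:488]),R(T["color"][174:246,212:308])]),np.hstack([R(W["color"]),R(W["color"][140:320,200:440])])])
cv2.imwrite("pics/g1.png",a[:,:,::-1])
E
```

```text
[0.50448335 0.17330507 0.13144969] [-0.47239136 -0.76469992  0.29455582]
```

View pics/g1.png

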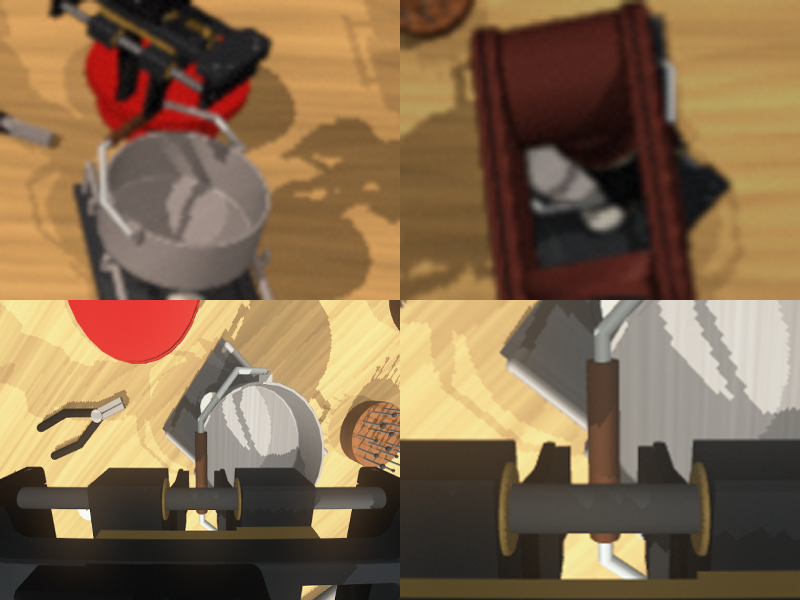

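The wooden grip (crop x≈603) sits midway between the fingers (≈565 and 640), with no contact force. Now I swing the bail upright inside the cage.

{"name": "move_arm", "arguments": {
  "series": [
    [0, 0.44, -0.78, 0, 0, 0],
    [0, 0.53, -0.73, 0, 0, 0],
    [0, 0.61, -0.66, 0, 0, 0],
    [0, 0.69, -0.58, 0, 0, 0],
    [0, 0.75, -0.49, 0, 0, 0],
    [0, 0.81, -0.4, 0, 0, 0],
    [0, 0.7, -0.26, 0, 0, 0],
    [0, 0.73, -0.18, 0, 0, 0],
    [0, 0.74, -0.11, 0, 0, 0],
    [0, 0.75, -0.04, 0, 0, 0],
    [0, 0, 0, 0, 0, 0],
    [0, 0, 0, 0, 0, 0]
  ]
}}

```text
t: 8.07
ee_pos: [0.5498, 0.2225, 0.1726]
eef_rot: [[-0.731, 0.683, -0.001], [0.683, 0.731, -0.0], [0.0, -0.001, -1.0]]
wrist_force: [-0.3, 0.9, -0.2]
gripper_width: 0.22
grip_force: 0.0
```

```bash
python3 - <<'E'
from h import *
o=manip.get_obs();W=manip.get_image("wrist");S=manip.get_image("scene");P=campose(W,o)
print(o["ee_pos"],o["wrist_force"])
print(np.round(circ(W,P,.114,(.55,.222),.073),4).tolist())
R=lambda c:cv2.resize(c,(400,300),interpolation=cv2.INTER_CUBIC)
a=np.vstack([np.hstack([R(S["color"][160:256,360:488]),R(rect(W,P,.114,(.55,.222),.12)[:360])]),np.hstack([R(W["color"]),R(W["color"][140:320,200:440])])])
cv2.imwrite("pics/g2.png",a[:,:,::-1])
E
```

```text
[0.54981154 0.22246812 0.17261145] [-0.33940835  0.9499264  -0.21775699]
[[0.5508000254631042, 0.22179999947547913, 0.07509999722242355], [0.5342000126838684, 0.22020000219345093, 0.07119999825954437], [0.5442000031471252, 0.2298000007867813, 0.0706000030040741]]
```

View pics/g2.png

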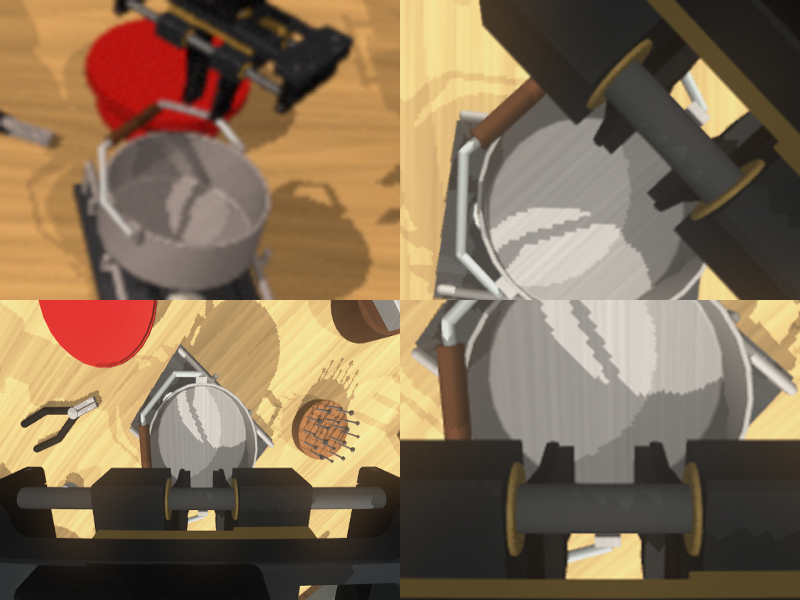

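The bail stayed folded because the fingers rode up and over it. I'll go back, 1.3 cm deeper, with less slack, and make contact before rising.

{"name": "move_arm", "arguments": {
  "series": [
    [0, -1.7, 0, 0, 0, 0],
    [0, -2.5, 0, 0, 0, 0],
    [0, -2.52, 0, 0, 0, 0],
    [0, 0, 0, 0, 0, 0],
    [0, 0, 1.8, 0, 0, 0],
    [0, 0, 1.8, 0, 0, 0],
    [0, 0, 1.2, 0, 0, 0],
    [0, 0, 0.65, 0, 0, 0],
    [0, 0, 0, 0, 0, 0]
  ],
  "gripper": -0.17
}}

```text
t: 9.3
ee_pos: [0.5038, 0.1735, 0.1175]
eef_rot: [[-0.731, 0.683, -0.001], [0.683, 0.731, -0.0], [0.001, -0.001, -1.0]]
wrist_force: [-0.4, -0.9, 1.2]
gripper_width: 0.417
grip_force: 0.0
```

{"name": "move_arm", "arguments": {
  "series": [
    [0, 0, 0, 0, 0, 0],
    [0, 0, 0, 0, 0, 0],
    [0, 0, 0, 0, 0, 0]
  ],
  "gripper": -0.65
}}

```text
t: 9.68
ee_pos: [0.5044, 0.1735, 0.1188]
eef_rot: [[-0.731, 0.683, 0.001], [0.683, 0.731, 0.0], [-0.001, 0.001, -1.0]]
wrist_force: [-0.1, 0.1, -0.2]
gripper_width: 0.202
grip_force: 0.0
```

{"name": "move_arm", "arguments": {
  "series": [
    [0, 0.25, 0, 0, 0, 0],
    [0, 0.3, -0.4, 0, 0, 0],
    [0, 0.35, -0.7, 0, 0, 0],
    [0, 0.53, -0.73, 0, 0, 0],
    [0, 0.61, -0.66, 0, 0, 0],
    [0, 0, 0, 0, 0, 0]
  ]
}}

```text
t: 10.42
ee_pos: [0.519, 0.1889, 0.1442]
eef_rot: [[-0.731, 0.682, 0.002], [0.682, 0.731, 0.0], [-0.001, 0.001, -1.0]]
wrist_force: [-0.2, -0.4, -0.2]
gripper_width: 0.174
grip_force: 0.0
```

```bash
python3 - <<'E'
from h import *
o=manip.get_obs();W=manip.get_image("wrist");S=manip.get_image("scene");P=campose(W,o)
print(o["ee_pos"],o["wrist_force"])
R=lambda c:cv2.resize(c,(400,300),interpolation=cv2.INTER_CUBIC)
a=np.hstack([R(S["color"][160:256,360:488]),R(W["color"][140:320,200:440])])
cv2.imwrite("pics/g3.png",a[:,:,::-1])
E
```

```text
[0.51896832 0.18887263 0.14419132] [-0.22346983 -0.38517389 -0.22420314]
```

View pics/g3.png

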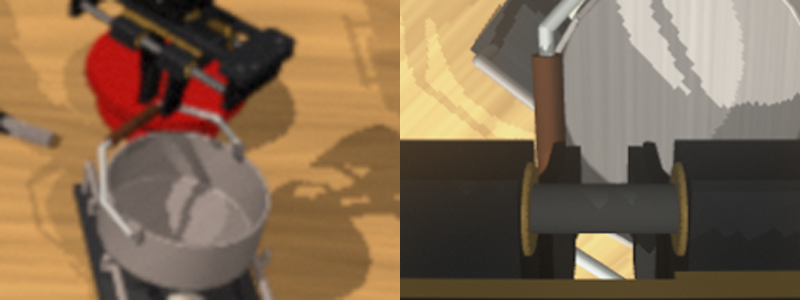

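Still folded, so the grip's height needs a proper two-view wrist measurement.

{"name": "move_arm", "arguments": {
  "series": [
    [0, 0, -3, 0, 0, 0],
    [0, -1.5, -5, 0, 0, 0],
    [-2, -2, -3, 0, 0, 0],
    [-4, 0, 0, 0, 0, 0],
    [0, 0, 0, 0, 0, 0],
    [0, 0, 0, 0, 0, 0]
  ],
  "gripper": -0.17
}}

```text
t: 11.28
ee_pos: [0.5373, 0.1219, 0.2524]
eef_rot: [[-0.73, 0.683, -0.002], [0.683, 0.73, 0.0], [0.002, -0.001, -1.0]]
wrist_force: [-1.1, -0.4, -1.0]
gripper_width: 0.417
grip_force: 0.0
```

```bash
cat >> h.py <<'E'
def brown(im,c0,rad=90):
    b=im["color"].astype(int)
    m=((b[:,:,0]-b[:,:,2]>18)&(b.sum(2)<270)&(b[:,:,0]>1.4*b[:,:,2])).astype(np.uint8)
    n,lab,st,ce=cv2.connectedComponentsWithStats(m,connectivity=4); r=[]
    for k in range(1,n):
        if st[k,4]<60: continue
        ys,xs=np.nonzero(lab==k);q=cv2.minAreaRect(np.stack([xs,ys],1).astype(np.float32))
        l=max(q[1]);w=min(q[1])
        if 3.5<l/max(w,1)<9 and np.hypot(ce[k][0]-c0[0],ce[k][1]-c0[1])<rad:
            d=cv2.fitLine(np.stack([xs,ys],1).astype(np.float32),cv2.DIST_L2,0,.01,.01).ravel()
            s=(xs-d[2])*d[0]+(ys-d[3])*d[1]
            a=d[2:]+d[:2]*s.min();e=d[2:]+d[:2]*s.max()
            if a[1]>e[1]:a,e=e,a
            r.append((st[k,4],ce[k],a,e,(l,w)))
    return sorted(r,key=lambda x:-x[0])
def shot(f):
    import pickle
    o=manip.get_obs();im=manip.get_image("wrist");pickle.dump((o,im),open(f,"wb"));cv2.imwrite(f+".png",im["color"][:,:,::-1]);return o,im,campose(im,o)
E
python3 - <<'E'
from h import *
import pickle
o,W,P=shot("w2.pkl");print(o["ee_pos"],proj(W,P,np.array([.504,.173,.14])))
for r in brown(W,proj(W,P,np.array([.504,.173,.14]))):print(r)
o,W=pickle.load(open("w1.pkl","rb"));P=campose(W,o)
for r in brown(W,proj(W,P,np.array([.504,.173,.14])),60):print("w1",r)
E
```

```text
[0.53727723 0.12187465 0.25236138] [337.50381923 126.94181007]
(np.int32(639), array([337.77777778, 122.91079812]), array([337.37928109,  89.93499564]), array([338.27514179, 164.06918029]), (74.15538024902344, 11.782708168029785))
w1 (np.int32(333), array([323.04204204, 161.69369369]), array([322.18051528, 139.87441622]), array([323.96547865, 185.08033406]), (45.19137191772461, 7.5117034912109375))
```

{"name": "move_arm", "arguments": {
  "series": [
    [0, 0, -4, 0, 0, 0],
    [5, 0, -5, 0, 0, 0],
    [5, 0, 0, 0, 0, 0],
    [0, 0, 0, 0, 0, 0],
    [0, 0, 0, 0, 0, 0]
  ]
}}

```text
t: 11.95
ee_pos: [0.4688, 0.1864, 0.3369]
eef_rot: [[-0.732, 0.682, -0.0], [0.682, 0.732, -0.001], [-0.0, -0.001, -1.0]]
wrist_force: [0.1, 0.4, -0.4]
gripper_width: 0.415
grip_force: 0.0
```

```bash
python3 - <<'E'
from h import *
import pickle
shot("w3.pkl"); L=[]
for f in("w2.pkl","w3.pkl","w1.pkl"):
    o,W=pickle.load(open(f,"rb"));P=campose(W,o);c=proj(W,P,np.array([.504,.173,.14]));print(f,o["ee_pos"],c)
    b=brown(W,c,80)
    for r in b[:2]:print(r)
    if b: L.append((W,P,b[0]))
if len(L)>1:
  for s in([0,1],[0,2],[0,1,2]):
    if max(s)<len(L):
        for i in(1,2,3): print(s,i,tri([ray(L[k][0],L[k][1],*L[k][2][i]) for k in s]))
E
```

```text
w2.pkl [0.53727723 0.12187465 0.25236138] [337.50381923 126.94181007]
(np.int32(639), array([337.77777778, 122.91079812]), array([337.37928109,  89.93499564]), array([338.27514179, 164.06918029]), (74.15538024902344, 11.782708168029785))
w3.pkl [0.46876315 0.18641508 0.33690523] [333.21793903 198.98601176]
w1.pkl [0.50429616 0.17125268 0.4254139 ] [322.93479709 161.62489146]
(np.int32(333), array([323.04204204, 161.69369369]), array([322.18051528, 139.87441622]), array([323.96547865, 185.08033406]), (45.19137191772461, 7.5117034912109375))
[0, 1] 1 (array([0.50073348, 0.17539772, 0.16793492]), [np.float64(0.0006845131842953997), np.float64(0.000684513184295403)])
[0, 1] 2 (array([0.47903935, 0.19547335, 0.14602199]), [np.float64(0.00014112957570533563), np.float64(0.00014112957570539095)])
[0, 1] 3 (array([0.5298201 , 0.14990432, 0.15045908]), [np.float64(0.00015036967461032197), np.float64(0.00015036967461068678)])
```

The two wrist views put the grip mid at (0.504, 0.173, 0.148), axis −42°, length 68 mm, and it has not moved. A sideways push evidently doesn't turn the stiff hinge. I'll grip the wood firmly instead, with the tool pre-tilted, and rotate the tool with the bail about the hinge.

{"name": "move_arm", "arguments": {
  "series": [
    [-1.18, 0, 0, 0, 0, 0],
    [-1.18, 0, 0, -10, 0, 0],
    [-1.18, 0, 0, -10, 0, 0],
    [0, 0, 0, -10, 0, 0],
    [0, -4.1, 0, 0, 0, 0],
    [0, -4.1, 0, 0, 0, 0],
    [0, 0, 4.5, 0, 0, 0],
    [0, 0, 4.5, 0, 0, 0],
    [0, 0, 4.5, 0, 0, 0],
    [0, 0, 0, 0, 0, 0],
    [0, 0, 0, 0, 0, 0]
  ]
}}

```text
t: 13.38
ee_pos: [0.4933, 0.1585, 0.1805]
eef_rot: [[-0.73, 0.591, 0.342], [0.683, 0.632, 0.365], [-0.001, 0.5, -0.866]]
wrist_force: [0.3, 0.4, -0.3]
gripper_width: 0.415
grip_force: 0.0
```

```bash
python3 - <<'E'
from h import *
o,W,P=shot("w4.pkl");R=o["eef_rot"];p=o["ee_pos"];G=np.array([.5044,.1727,.148])
print(p,np.round(R,3).tolist(),o["joints"]); print("to go cm",R.T@(G-p)*100+[0,0,1.9])
print(proj(W,P,G))
for r in brown(W,proj(W,P,G)):print(r)
E
```

```text
[0.49330017 0.1584798  0.18049443] [[-0.73, 0.591, 0.342], [0.683, 0.632, 0.365], [-0.001, 0.5, -0.866]] [ -9.32832031 -23.61468113 127.13201906  28.1377671   61.76611768
 -66.52698219]
to go cm [ 0.16281255 -0.06918162  5.61238327]
[321.28870835 205.37547479]
```

{"name": "move_arm", "arguments": {
  "series": [
    [0.1, 0, 2, 0, 0, 0],
    [0.06, -0.07, 2, 0, 0, 0],
    [0, 0, 1.5, 0, 0, 0],
    [0, 0, 0, 0, 0, 0]
  ]
}}

```text
t: 13.92
ee_pos: [0.5104, 0.1797, 0.1325]
eef_rot: [[-0.731, 0.591, 0.342], [0.683, 0.633, 0.365], [-0.001, 0.5, -0.866]]
wrist_force: [0.1, -0.1, -0.2]
gripper_width: 0.414
grip_force: 0.0
```

{"name": "move_arm", "arguments": {
  "series": [
    [0, 0, 0, 0, 0, 0],
    [0, 0, 0, 0, 0, 0],
    [0, 0, 0, 0, 0, 0],
    [0, 0, 0, 0, 0, 0]
  ],
  "gripper": -1
}}

```text
t: 14.42
ee_pos: [0.51, 0.1801, 0.1318]
eef_rot: [[-0.731, 0.591, 0.342], [0.683, 0.633, 0.365], [-0.0, 0.5, -0.866]]
wrist_force: [0.5, -0.8, 0.5]
gripper_width: 0.059
grip_force: 0.0
```

```bash
python3 - <<'E'
from h import *
o,W,P=shot("w5.pkl");S=manip.get_image("scene")
print(o["gripper_width"],o["grip_force"])
G=np.array([.5044,.1727,.148]);print(proj(W,P,G),proj(W,P,o["ee_pos"]),proj(S,campose(S),G),proj(S,campose(S),o["ee_pos"]))
R=lambda c:cv2.resize(c,(400,300),interpolation=cv2.INTER_CUBIC)
a=np.hstack([cv2.resize(S["color"][170:250,365:445],(400,400),interpolation=cv2.INTER_CUBIC),cv2.resize(W["color"][120:320,220:420],(400,400),interpolation=cv2.INTER_CUBIC)])
cv2.imwrite("pics/g5.png",a[:,:,::-1])
E
```

```text
0.058701642696410816 0.0
[322.4975025  234.32589493] [322.22753227 222.9018516 ] [402.32941604 198.10225092] [404.18247068 203.68544959]
```

View pics/g5.png

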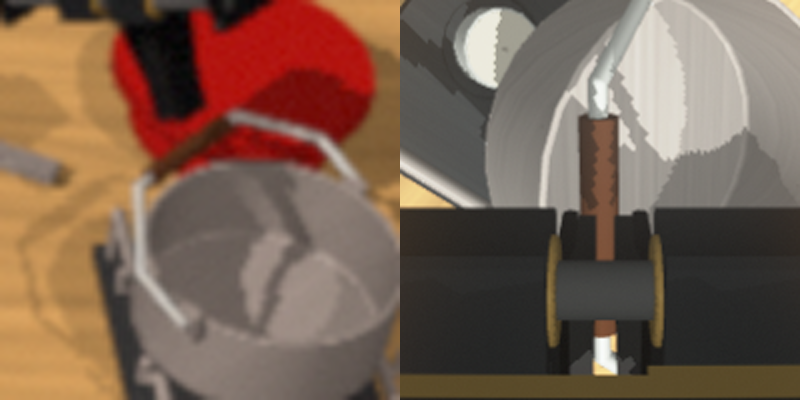

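The scene crop shows the fingertips at about scene (401,193). They hover above the grip at (403,200), while the reported TCP projects to row 203.7. So the real fingertips end short of the reported TCP. I'll work out by how much.

```bash
python3 - <<'E'
from h import *
o=manip.get_obs();S=manip.get_image("scene");P=campose(S);R=o["eef_rot"];p=o["ee_pos"]
for s in(0,.01,.02,.03,.04,.05):print(s,proj(S,P,p-s*R[:,2]))
import pickle
W=pickle.load(open("w5.pkl","rb"))[1]
H=np.array(W["hand_eye"])
for s in(0,.02,.03,.04): 
  for w in(.0025,.0435): print(s,w,[np.round(proj(W,H,np.array([x,w,-s])),1).tolist() for x in(-.01,.01)])
g=cv2.cvtColor(S["color"],cv2.COLOR_RGB2GRAY);
print(g[180:212,396:408])
W1=pickle.load(open("w1.pkl","rb"))[1];g=cv2.cvtColor(W1["color"],cv2.COLOR_RGB2GRAY)
for r in(222,228,234,240,246):print(r,g[r,200:450:1][np.r_[0:60,190:250]].tolist())
E
```

```text
0 [404.19400793 203.71435271]
0.01 [403.29332919 200.63509622]
0.02 [402.38822558 197.54081198]
0.03 [401.47866535 194.43139293]
0.04 [400.56461647 191.30673101]
0.05 [399.64604659 188.16671719]
0 0.0025 [[325.9, 237.0], [326.0, 208.5]]
0 0.0435 [[386.6, 236.9], [388.2, 208.5]]
0.02 0.0025 [[326.3, 249.0], [326.4, 217.9]]
0.02 0.0435 [[393.1, 248.9], [395.0, 217.9]]
0.03 0.0025 [[326.6, 255.9], [326.7, 223.4]]
0.03 0.0435 [[396.8, 255.8], [398.9, 223.4]]
0.04 0.0025 [[326.8, 263.7], [327.0, 229.5]]
0.04 0.0435 [[400.9, 263.5], [403.3, 229.5]]
[[ 20  12   4   6   4   9  11  26  54  66  68  65]
 [ 20  16  11   4  12   9  11  26  55  66  67  66]
 [ 20  16  11  10  10  11  14  15  51  66  67  67]
 [ 20  14  16  10   9   9   9  19  46  63  66  68]
 [ 21  17  13  13  10  11   9  16  43  58  68  64]
 [ 26  20  15  12  13   8   7  16  35  54  66  67]
 [ 27  25  15  10  11  14   7  14  32  53  67  65]
 [ 23  22  19  13  13  15   9   8  21  48  63  67]
 [ 25  18  19  15  11   7  12   6  16  38  59  65]
 [ 27  19  23  22  13  13   8  11  17  28  56  63]
 [ 25  21  23  18  12  14  11   9  13  24
[... 3180 characters left out ...]
 53, 52, 53, 53, 52, 52, 52, 52, 52, 53, 51, 50, 50, 49, 50, 51, 50, 49, 50, 51, 64, 122, 175, 175, 172, 175, 179, 183, 184, 182, 179, 176, 173, 175, 180, 184, 187, 187, 186]
246 [134, 132, 130, 98, 70, 55, 45, 44, 43, 44, 45, 44, 44, 44, 46, 45, 44, 45, 45, 46, 47, 47, 47, 48, 47, 47, 48, 49, 48, 48, 49, 49, 48, 49, 49, 48, 48, 49, 49, 50, 50, 49, 50, 78, 152, 185, 185, 182, 183, 184, 179, 167, 167, 173, 200, 227, 227, 227, 228, 227, 189, 189, 193, 195, 194, 193, 192, 191, 191, 193, 173, 110, 53, 53, 52, 52, 53, 52, 52, 53, 52, 51, 52, 52, 52, 52, 53, 52, 51, 50, 50, 51, 50, 50, 51, 51, 50, 50, 48, 49, 48, 48, 48, 48, 46, 48, 47, 47, 47, 60, 100, 153, 185, 186, 187, 185, 185, 181, 184, 188]
```

Both views agree: the real fingertips lie about 35 mm short of the reported TCP (scene edge at row ≈193, wrist tip spacing 160 px for 87 mm). That explains all the misses. I'll open, go 35 mm further along the tool and close.

{"name": "move_arm", "arguments": {
  "series": [
    [0, 0, 0, 0, 0, 0],
    [0, 0, 0, 0, 0, 0],
    [0, 0, 0, 0, 0, 0],
    [0, 0, 1.2, 0, 0, 0],
    [0, 0, 1.2, 0, 0, 0],
    [0, 0, 1.1, 0, 0, 0],
    [0, 0, 0, 0, 0, 0]
  ],
  "gripper": -0.17
}}

```text
t: 15.45
ee_pos: [0.5208, 0.1934, 0.0995]
eef_rot: [[-0.731, 0.592, 0.339], [0.682, 0.633, 0.366], [0.002, 0.498, -0.867]]
wrist_force: [-0.2, -0.4, 0.9]
gripper_width: 0.417
grip_force: 0.0
```

{"name": "move_arm", "arguments": {
  "series": [
    [0, 0, 0, 0, 0, 0],
    [0, 0, 0, 0, 0, 0],
    [0, 0, 0, 0, 0, 0],
    [0, 0, 0, 0, 0, 0]
  ],
  "gripper": -1
}}

```text
t: 15.95
ee_pos: [0.5219, 0.1927, 0.1015]
eef_rot: [[-0.731, 0.591, 0.342], [0.683, 0.633, 0.365], [-0.001, 0.5, -0.866]]
wrist_force: [-0.2, -2.3, 0.7]
gripper_width: 0.124
grip_force: 30.0
```

Gripped: width matches the 12 mm wood, 30 N. Now I rotate the tool with the bail about the hinge.

{"name": "move_arm", "arguments": {
  "series": [
    [0, 0.19, -0.54, 7.75, 0, 0],
    [0, 0.19, -0.54, 7.75, 0, 0],
    [0, 0.19, -0.54, 7.75, 0, 0],
    [0, 0, 0, 0, 0, 0]
  ]
}}

```text
t: 16.45
ee_pos: [0.5222, 0.1925, 0.1194]
eef_rot: [[-0.733, 0.676, 0.08], [0.68, 0.728, 0.084], [-0.002, 0.116, -0.993]]
wrist_force: [-6.8, -6.9, 9.8]
gripper_width: 0.128
grip_force: 30.0
```

{"name": "move_arm", "arguments": {
  "series": [
    [0, 0.15, -0.6, 7.75, 0, 0],
    [0, 0.17, -0.56, 7.75, 0, 0],
    [0, 0.17, -0.56, 7.75, 0, 0],
    [0, 0, 0, 0, 0, 0]
  ]
}}

```text
t: 16.95
ee_pos: [0.5244, 0.1966, 0.1347]
eef_rot: [[-0.732, 0.652, -0.198], [0.681, 0.702, -0.208], [0.003, -0.287, -0.958]]
wrist_force: [-3.2, -1.3, 5.0]
gripper_width: 0.127
grip_force: 30.0
```

```bash
python3 - <<'E'
from h import *
o=manip.get_obs();R=o["eef_rot"];g=o["ee_pos"]-.053*R[:,2];d=g-np.array([.5505,.2222,.112])
print(o["joints"],g,d,np.hypot(*d[:2]),np.degrees(np.arctan2(-(d[:2]@R[:2,1]),d[2])),o["torque"],o["wrist_force"])
E
```

```text
[ 17.86002813  20.20725028  85.53670471  -7.92077565  89.00633643
 -28.05705526] [0.53487749 0.20764106 0.18542166] [-0.01562251 -0.01455894  0.07342166] 0.021354753468757273 15.529296154466396 [-0.36600985  0.56678461 -0.07252958] [-3.20591925 -1.32137285  5.02619242]
```

{"name": "move_arm", "arguments": {
  "series": [
    [0, 0.19, -0.54, 7.75, 0, 0],
    [0, 0.19, -0.54, 7.75, 0, 0],
    [0, 0, 0, 0, 0, 0],
    [0, 0, 0, 0, 0, 0]
  ]
}}

```text
t: 17.45
ee_pos: [0.5294, 0.2021, 0.1419]
eef_rot: [[-0.731, 0.578, -0.362], [0.682, 0.622, -0.384], [0.004, -0.528, -0.849]]
wrist_force: [0.1, 0.9, -5.6]
gripper_width: 0.127
grip_force: 30.0
```

{"name": "move_arm", "arguments": {
  "series": [
    [0, 0, 0, 0, 0, 0],
    [0, 0, 0, 0, 0, 0],
    [0, 0, -2.2, 0, 0, 0],
    [0, 0, -3, 0, 0, 0],
    [0, 0, -3, 0, 0, 0],
    [0, 0, 0, -10.5, 0, 0],
    [0, 0, 0, -10.5, 0, 0],
    [0, 0, 0, -10.5, 0, 0],
    [0, 0, 0, -0.5, 0, 0],
    [0, 0, -3, 0, 0, 0],
    [0, -3, -4, 0, 0, 0],
    [-5, -3, 0, 0, 0, 0],
    [0, 0, 0, 0, 0, 0],
    [0, 0, 0, 0, 0, 0]
  ],
  "gripper": -0.1
}}

```text
t: 19.2
ee_pos: [0.5554, 0.1554, 0.2838]
eef_rot: [[-0.73, 0.683, -0.001], [0.683, 0.73, 0.0], [0.0, -0.0, -1.0]]
wrist_force: [0.2, 0.3, -0.3]
gripper_width: 0.451
grip_force: 0.0
```

```bash
cat >> h.py <<'E'
def show(f):
    pass
E
python3 - <<'E'
from h import *
o,W,P=shot("w6.pkl");G=np.array([.5505,.2222,.187])
print(o["ee_pos"],np.round(o["eef_rot"],3).tolist(),proj(W,P,G))
for r in brown(W,proj(W,P,G),120)[:3]:
    print(r,[np.round(atz(W,P,*r[i],.187),4).tolist() for i in(1,2,3)])
print(np.round(circ(W,P,.114,(.55,.222),.075),4).tolist())
S=manip.get_image("scene");print(proj(S,campose(S),G),[ (r[1],r[4]) for r in brown(S,proj(S,campose(S),G),25)])
E
```

```text
[0.55539702 0.15543276 0.28379265] [[-0.73, 0.683, -0.001], [0.683, 0.73, 0.0], [0.0, -0.0, -1.0]] [371.35886596 138.44571953]
(np.int32(1376), array([321.89680233, 242.09375   ]), array([390.98459696, 241.96138347]), array([252.98319103, 242.22578276]), (137.99996948242188, 27.999996185302734)) [[0.5942, 0.1186, 0.187], [0.6417, 0.1694, 0.187], [0.5469, 0.0677, 0.187]]
(np.int32(924), array([369.52922078, 136.89718615]), array([370.92522761,  98.77753461]), array([368.12698482, 175.18775616]), (76.49884033203125, 12.070347785949707)) [[0.5483, 0.2219, 0.187], [0.5236, 0.245, 0.187], [0.5745, 0.1973, 0.187]]
[[0.5491999983787537, 0.22120000422000885, 0.07159999758005142], [0.5568000078201294, 0.2282000035047531, 0.07760000228881836], [0.5322999954223633, 0.2152000069618225, 0.07320000231266022]]
[423.62482316 199.95207389] []
```

The bail is upright: the grip mid is at (0.548, 0.222), within about 2 mm of the pot's axis, with the length matching. I re-grip with the tool vertical.

{"name": "move_arm", "arguments": {
  "series": [
    [2.5, 2.2, 0, 0, 0, 0],
    [2.52, 2.21, 0, 0, 0, 0],
    [0, 0, 4, 0, 0, 0],
    [0, 0, 4, 0, 0, 0],
    [0, 0, 3, 0, 0, 0],
    [0, 0, 2, 0, 0, 0],
    [0, 0, 2, 0, 0, 0],
    [0, 0, 0, 0, 0, 0]
  ]
}}

```text
t: 20.3
ee_pos: [0.5473, 0.2216, 0.132]
eef_rot: [[-0.731, 0.682, -0.003], [0.682, 0.731, -0.001], [0.002, -0.002, -1.0]]
wrist_force: [0.1, -0.1, 0.4]
gripper_width: 0.448
grip_force: 0.0
```

{"name": "move_arm", "arguments": {
  "series": [
    [0, 0, 0, 0, 0, 0],
    [0, 0, 0, 0, 0, 0],
    [0, 0, 0, 0, 0, 0],
    [0, 0, 0, 0, 0, 0]
  ],
  "gripper": -1
}}

```text
t: 20.8
ee_pos: [0.5488, 0.2217, 0.1343]
eef_rot: [[-0.731, 0.683, 0.001], [0.683, 0.731, 0.0], [-0.001, 0.001, -1.0]]
wrist_force: [0.1, -0.8, 1.3]
gripper_width: 0.127
grip_force: 30.0
```

{"name": "move_arm", "arguments": {
  "series": [
    [0, 0, -0.5, 0, 0, 0],
    [0, 0, -1, 0, 0, 0],
    [0, 0, -1, 0, 0, 0],
    [0, 0, -1.5, 0, 0, 0],
    [0, 0, -2, 0, 0, 0],
    [0, 0, -2, 0, 0, 0],
    [0, 0, -2, 0, 0, 0],
    [0, 0, 0, 0, 0, 0],
    [0, 0, 0, 0, 0, 0]
  ]
}}

```text
t: 21.92
ee_pos: [0.5481, 0.2215, 0.2331]
eef_rot: [[-0.731, 0.683, -0.001], [0.683, 0.731, -0.0], [0.0, -0.001, -1.0]]
wrist_force: [-0.5, -0.2, -8.6]
gripper_width: 0.129
grip_force: 30.0
```

```bash
python3 - <<'E'
from h import *
o,W,P=shot("w7.pkl");print(o["ee_pos"],o["wrist_force"],o["torque"],o["joints"])
S=manip.get_image("scene");T=manip.get_image("top");cv2.imwrite("s7.png",S["color"][:,:,::-1])
for n in("scene","wrist"):
    for d in manip.silhouettes(n,"pot")[:2]:print(n,d["confidence"],d["extent"])
from scipy.optimize import least_squares
# turntable: red/cork lighter top, fit cork ellipse by colour in LAB
PS=campose(S);PT=campose(T)
for nm,im,PP,c in(("S",S,PS,(256,220)),("T",T,PT,(384,206))):
    hsv=cv2.cvtColor(im["color"],cv2.COLOR_RGB2HSV);u,v=c
    p=hsv[v-4:v+5,u-12:u+13].reshape(-1,3);print(nm,np.median(p,0),p.std(0),hsv[v,u-45],hsv[v,u+45])
    for z in(.06,.07,.08,.09):print(nm,z,np.round(circ(im,PP,z,(.54,-.255),.086,.13),4).tolist()[:2])
E
```

```text
[0.54809511 0.22152785 0.23307711] [-0.54167316 -0.17048703 -8.63016018] [ 0.07698322 -0.07108241 -0.0068573 ] [ 1.43697417e+01  6.49211919e+00  8.92910268e+01 -4.26573729e-03
  8.42537641e+01 -3.25706555e+01]
scene 0.65 [395.7, 175.2, 56.8, 51.2]
wrist 0.66 [219.6, 85.7, 205.6, 222.8]
wrist 0.17 [311.1, 85.4, 27.5, 220.5]
S [ 14. 153. 171.] [0.09386094 1.38175769 6.9545601 ] [ 17 143 136] [ 17 146 133]
S 0.06 []
S 0.07 []
S 0.08 []
S 0.09 []
T [ 14. 153. 153.] [0.45728128 1.30222981 7.18168315] [ 19 139 183] [ 17 145 130]
T 0.06 []
T 0.07 []
T 0.08 []
T 0.09 []
```

The pot is lifted (≈8.6 N). Next I fit the cork platter's centre and height by hue.

```bash
python3 - <<'E'
from h import *
from scipy.optimize import least_squares
L=[]
for n,c in(("scene",(256,220)),("top",(384,206))):
    im=manip.get_image(n);P=campose(im);h=cv2.GaussianBlur(im["color"],(3,3),0);h=cv2.cvtColor(h,cv2.COLOR_RGB2HSV)
    m=((h[:,:,0]>=12)&(h[:,:,0]<=15)&(h[:,:,1]>145)&(h[:,:,2]>120)).astype(np.uint8)
    m=cv2.morphologyEx(m,cv2.MORPH_CLOSE,np.ones((3,3)));m=cv2.morphologyEx(m,cv2.MORPH_OPEN,np.ones((5,5)))
    _,lab,st,_=cv2.connectedComponentsWithStats(m);k=lab[c[1],c[0]];print(n,st[k],im["color"][c[1],c[0]])
    q=max(cv2.findContours((lab==k).astype(np.uint8),0,1)[0],key=len)[:,0,:].astype(float)
    q=cv2.convexHull(q.astype(np.float32))[:,0]; L.append((im,P,q)); print(cv2.fitEllipse(q))
def res(p,im,P,q): a=np.array([atz(im,P,u,v,p[2]) for u,v in q]);return np.hypot(a[:,0]-p[0],a[:,1]-p[1])-p[3]
f=least_squares(lambda p:np.r_[tuple(res(p,*l) for l in L)],[.54,-.255,.07,.085],loss="soft_l1",f_scale=.002)
print(f.x,np.sqrt(np.mean(f.fun**2)))
cs=[cv2.fitEllipse(l[2])[0] for l in L];print(tri([ray(l[0],l[1],*c) for l,c in zip(L,cs)]))
E
```

```text
scene [ 228  200   57   42 1862] [161 109  65]
((255.81414794921875, 220.265869140625), (41.03360366821289, 57.41322326660156), 83.62660217285156)
top [ 362  186   45   44 1557] [144  98  56]
((384.20880126953125, 207.75706481933594), (43.56291961669922, 45.129234313964844), 118.80328369140625)
[ 0.53815042 -0.25376032  0.05551732  0.08509991] 0.0017387140061577518
(array([ 0.53829929, -0.2544564 ,  0.05138125]), [np.float64(0.0003663437339618759), np.float64(0.00036634373396177356)])
```

The platter centre is at (0.538, −0.254), top about 0.056. Transferring the pot at a clearance of about 90 mm.

{"name": "move_arm", "arguments": {
  "series": [
    [-0.69, -0.77, 0, 0, 0, 0],
    [-1.38, -1.54, 0, 0, 0, 0],
    [-1.726, -1.926, 0, 0, 0, 0],
    [-1.726, -1.926, 0, 0, 0, 0],
    [-1.726, -1.926, 0, 0, 0, 0],
    [-1.726, -1.926, 0, 0, 0, 0],
    [-1.726, -1.926, 0, 0, 0, 0],
    [-1.726, -1.926, 0, 0, 0, 0],
    [-1.726, -1.926, 0, 0, 0, 0],
    [-1.726, -1.926, 0, 0, 0, 0],
    [-1.726, -1.926, 0, 0, 0, 0],
    [-1.726, -1.926, 0, 0, 0, 0],
    [-1.726, -1.926, 0, 0, 0, 0],
    [-1.726, -1.926, 0, 0, 0, 0],
    [-1.726, -1.926, 0, 0, 0, 0],
    [-1.726, -1.926, 0, 0, 0, 0],
    [-1.726, -1.926, 0, 0, 0, 0],
    [-1.726, -1.926, 0, 0, 0, 0],
    [-1.38, -1.54, 0, 0, 0, 0],
    [-0.69, -0.77, 0, 0, 0, 0]
  ]
}}

```text
t: 24.78
ee_pos: [0.5378, -0.2559, 0.2336]
eef_rot: [[-0.729, 0.684, -0.0], [0.684, 0.729, -0.0], [-0.0, -0.0, -1.0]]
wrist_force: [-0.5, -0.3, -7.9]
gripper_width: 0.127
grip_force: 30.0
```

{"name": "move_arm", "arguments": {
  "series": [
    [0, 0, 0, 0, 0, 0],
    [0, 0, 1, 0, 0, 0],
    [0, 0, 1.5, 0, 0, 0],
    [0, 0, 1.0, 0, 0, 0],
    [0, 0, 0.5, 0, 0, 0],
    [0, 0, 0, 0, 0, 0],
    [0, 0, 0, 0, 0, 0]
  ]
}}

```text
t: 25.65
ee_pos: [0.5388, -0.2542, 0.1942]
eef_rot: [[-0.731, 0.683, 0.001], [0.683, 0.731, -0.0], [-0.001, 0.0, -1.0]]
wrist_force: [0.9, 0.1, -7.4]
gripper_width: 0.127
grip_force: 30.0
```

```bash
python3 - <<'E'
from h import *
o,W,P=shot("w8.pkl");print(o["ee_pos"],o["wrist_force"],o["torque"])
z=o["ee_pos"][2]-.1343+.052+.062
for r in(.075,.072):print(z,np.round(circ(W,P,z,o["ee_pos"][:2],r,.13,.003),4).tolist())
S=manip.get_image("scene")
for n in("scene",):
    for d in manip.silhouettes(n,"pot")[:2]:print(n,d["confidence"],d["extent"])
a=np.hstack([cv2.resize(S["color"][160:260,205:305],(400,400),interpolation=cv2.INTER_CUBIC),cv2.resize(W["color"][40:400,140:500],(400,400))])
cv2.imwrite("pics/g8.png",a[:,:,::-1])
E
```

```text
[ 0.53875316 -0.25424469  0.19415016] [ 0.92255364  0.13522602 -7.38862944] [ 0.08348964 -0.12092307  0.04059293]
0.17385016484194876 [[0.5415, -0.254, 0.0738]]
0.17385016484194876 [[0.539, -0.254, 0.072], [0.518, -0.254, 0.0703], [0.529, -0.2525, 0.0742]]
scene 0.74 [227.9, 169.5, 50.4, 51.0]
```

Pot centre (0.540, −0.254) over the platter. Lowering in small steps, watching the force.

{"name": "move_arm", "arguments": {
  "series": [
    [0, 0, 0.8, 0, 0, 0],
    [0, 0, 0.7, 0, 0, 0],
    [0, 0, 0.4, 0, 0, 0],
    [0, 0, 0.3, 0, 0, 0],
    [0, 0, 0.3, 0, 0, 0],
    [0, 0, 0, 0, 0, 0]
  ]
}}

```text
t: 26.55
ee_pos: [0.5383, -0.254, 0.1683]
eef_rot: [[-0.731, 0.683, -0.0], [0.683, 0.731, 0.0], [0.0, -0.0, -1.0]]
wrist_force: [0.3, -0.3, -7.7]
gripper_width: 0.129
grip_force: 30.0
```

{"name": "move_arm", "arguments": {
  "series": [
    [0, 0, 0.3, 0, 0, 0],
    [0, 0, 0.3, 0, 0, 0],
    [0, 0, 0.3, 0, 0, 0],
    [0, 0, 0.3, 0, 0, 0],
    [0, 0, 0, 0, 0, 0]
  ]
}}

```text
t: 27.18
ee_pos: [0.5382, -0.2539, 0.1561]
eef_rot: [[-0.731, 0.683, -0.001], [0.683, 0.731, 0.0], [0.001, -0.0, -1.0]]
wrist_force: [-1.1, -0.5, -6.4]
gripper_width: 0.122
grip_force: 30.0
```

{"name": "move_arm", "arguments": {
  "series": [
    [0, 0, 0.3, 0, 0, 0],
    [0, 0, 0.3, 0, 0, 0],
    [0, 0, 0, 0, 0, 0]
  ]
}}

```text
t: 27.55
ee_pos: [0.5382, -0.2539, 0.1501]
eef_rot: [[-0.731, 0.683, -0.001], [0.683, 0.731, 0.001], [0.001, -0.0, -1.0]]
wrist_force: [-0.1, 0.5, -7.6]
gripper_width: 0.131
grip_force: 30.0
```

{"name": "move_arm", "arguments": {
  "series": [
    [0, 0, 0.2, 0, 0, 0],
    [0, 0, 0.2, 0, 0, 0],
    [0, 0, 0, 0, 0, 0]
  ]
}}

```text
t: 27.92
ee_pos: [0.5383, -0.254, 0.1463]
eef_rot: [[-0.731, 0.683, -0.0], [0.683, 0.731, 0.0], [0.001, -0.0, -1.0]]
wrist_force: [-0.4, 0.7, -7.4]
gripper_width: 0.124
grip_force: 30.0
```

{"name": "move_arm", "arguments": {
  "series": [
    [0, 0, 0.2, 0, 0, 0],
    [0, 0, 0.2, 0, 0, 0],
    [0, 0, 0, 0, 0, 0]
  ]
}}

```text
t: 28.3
ee_pos: [0.5383, -0.254, 0.1423]
eef_rot: [[-0.731, 0.683, -0.0], [0.683, 0.731, 0.0], [0.001, -0.0, -1.0]]
wrist_force: [-0.0, 0.5, -7.3]
gripper_width: 0.129
grip_force: 30.0
```

{"name": "move_arm", "arguments": {
  "series": [
    [0, 0, 0.15, 0, 0, 0],
    [0, 0, 0.15, 0, 0, 0],
    [0, 0, 0, 0, 0, 0]
  ]
}}

```text
t: 28.68
ee_pos: [0.5383, -0.254, 0.1394]
eef_rot: [[-0.731, 0.683, -0.0], [0.683, 0.731, 0.0], [0.0, -0.0, -1.0]]
wrist_force: [-0.3, 0.3, -7.6]
gripper_width: 0.128
grip_force: 30.0
```

{"name": "move_arm", "arguments": {
  "series": [
    [0, 0, 0.12, 0, 0, 0],
    [0, 0, 0.12, 0, 0, 0],
    [0, 0, 0, 0, 0, 0]
  ]
}}

```text
t: 29.05
ee_pos: [0.5387, -0.2541, 0.1389]
eef_rot: [[-0.731, 0.683, 0.001], [0.683, 0.731, -0.0], [-0.001, 0.0, -1.0]]
wrist_force: [-3.9, 2.9, 2.2]
gripper_width: 0.124
grip_force: 30.0
```

{"name": "move_arm", "arguments": {
  "series": [
    [0, 0, 0.1, 0, 0, 0],
    [0, 0, 0.1, 0, 0, 0],
    [0, 0, 0, 0, 0, 0]
  ]
}}

```text
t: 29.42
ee_pos: [0.5391, -0.2541, 0.1388]
eef_rot: [[-0.731, 0.683, 0.002], [0.683, 0.731, -0.001], [-0.002, 0.001, -1.0]]
wrist_force: [-7.7, 5.5, 11.4]
gripper_width: 0.128
grip_force: 30.0
```

Contact at TCP z 0.1389: the weight has come off the wrist, so the platter is at ≈0.057. I relieve the press, let go and back straight up.

{"name": "move_arm", "arguments": {
  "series": [
    [0, 0, -0.2, 0, 0, 0],
    [0, 0, 0, 0, 0, 0]
  ]
}}

```text
t: 29.68
ee_pos: [0.5388, -0.2539, 0.1388]
eef_rot: [[-0.731, 0.683, 0.001], [0.683, 0.731, -0.0], [-0.001, 0.001, -1.0]]
wrist_force: [-6.1, 4.8, 5.6]
gripper_width: 0.127
grip_force: 30.0
```

{"name": "move_arm", "arguments": {
  "series": [
    [0, 0, 0, 0, 0, 0],
    [0, 0, 0, 0, 0, 0],
    [0, 0, -2, 0, 0, 0],
    [0, 0, -4, 0, 0, 0],
    [0, 0, -5, 0, 0, 0],
    [0, 0, -5, 0, 0, 0],
    [0, 0, 0, 0, 0, 0]
  ],
  "gripper": -0.1
}}

```text
t: 30.55
ee_pos: [0.5411, -0.2558, 0.3051]
eef_rot: [[-0.731, 0.683, 0.01], [0.683, 0.731, -0.007], [-0.012, 0.002, -1.0]]
wrist_force: [0.9, -0.3, -0.6]
gripper_width: 0.452
grip_force: 0.0
```

```bash
python3 - <<'E'
from h import *
o,W,P=shot("w9.pkl");print(o["ee_pos"],o["wrist_force"],o["joints"])
print("rim",np.round(circ(W,P,.119,(.54,-.254),.0735,.13,.003),4).tolist())
T=manip.get_image("top");PT=campose(T)
S=manip.get_image("scene");PS=campose(S)
for n,im,PP in(("top",T,PT),("scene",S,PS)):
    for d in manip.silhouettes(n,"candle1"):
        e=d["extent"];c=(e[0]+e[2]/2,e[1]+e[3]/2);print(n,round(d["confidence"],2),np.round(e,1),np.round(atz(im,PP,*c,.015),3))
    for d in manip.silhouettes(n,"warmer")[:2]:
        ys,xs=np.nonzero(d["pixels"]);e=d["extent"]
        print("warmer",n,round(d["confidence"],2),e,np.round(atz(im,PP,xs.mean(),ys.mean(),.011),3),[np.round(atz(im,PP,*q,.011),3)[:2].tolist() for q in cv2.boxPoints(cv2.minAreaRect(np.stack([xs,ys],1).astype(np.float32)))])
E
```

```text
[ 0.54105702 -0.25582269  0.30506592] [ 0.88028417 -0.32834297 -0.56597067] [-3.28516355e+01  5.52207621e+00  8.27739630e+01 -9.43974360e-04
  9.09974887e+01 -7.97910339e+01]
rim [[0.5368000268936157, -0.25270000100135803, 0.07339999824762344], [0.5281999707221985, -0.24580000340938568, 0.07339999824762344], [0.5392000079154968, -0.241799995303154, 0.07129999995231628]]
top 0.54 [254.  185.9   8.4   9.6] [0.614 0.224 0.015]
top 0.5 [327.3 161.6   6.8  14.6] [ 0.699 -0.056  0.015]
top 0.4 [325.6 230.3  11.9  11.2] [ 0.438 -0.057  0.015]
top 0.16 [378.1 253.1  32.9  12.3] [ 0.348 -0.293  0.015]
warmer top 0.73 [234.1, 179.8, 46.0, 56.4] [0.548 0.222 0.011] [[0.651, 0.314], [0.668, 0.161], [0.448, 0.133], [0.43, 0.282]]
warmer top 0.21 [207.4, 160.9, 24.0, 21.9] [0.697 0.385 0.011] [[0.744, 0.431], [0.743, 0.339], [0.651, 0.336], [0.651, 0.427]]
scene 0.65 [313.5 271.2  13.8  16.3] [ 0.713 -0.046  0.015]
scene 0.45 [410.4 254.4  14.7  12.7] [0.622 0.229 0.015]
warmer scene 0.91 [382.1, 211.7, 67.7, 61.7] [0.561 0.229 0.011] [[0.424, 0.135], [0.393, 0.342], [0.659, 0.313], [0.683, 0.133]]
```

The pot rests at (0.537, −0.253), centred to about 2 mm. Now I head for the near spare at (0.441, −0.046), turning the gripper so it closes along the warmer's row (≈7.5°).

{"name": "move_arm", "arguments": {
  "series": [
    [0, 0, 0, 0, 0, 9.85],
    [0, 0, 0, 0, 0, 9.85],
    [0, 0, 0, 0, 0, 9.85],
    [0, 0, 0, 0, 0, 9.85],
    [4.02, -1.79, 0, 0, 0, 0],
    [4.02, -1.79, 0, 0, 0, 0],
    [4.02, -1.79, 0, 0, 0, 0],
    [4.02, -1.79, 0, 0, 0, 0],
    [0, 0, 0, 0, 0, 0],
    [0, 0, 0, 0, 0, 0]
  ],
  "gripper": 0.4
}}

```text
t: 32.15
ee_pos: [0.4465, -0.1043, 0.2969]
eef_rot: [[-0.132, 0.991, -0.0], [0.991, 0.132, -0.0], [-0.0, -0.0, -1.0]]
wrist_force: [0.1, -0.3, -0.1]
gripper_width: 0.698
grip_force: 0.0
```

```bash
cat >> h.py <<'E'
def candles(W,P,z,tag):
    out=[]
    for d in manip.silhouettes("wrist","candle1"):
        ys,xs=np.nonzero(d["pixels"])
        if len(xs)<20: continue
        e=d["extent"];c=(e[0]+e[2]/2,e[1]+e[3]/2);X=atz(W,P,*c,z)
        h=circ(W,P,z,X[:2],.019,.04,.002)
        print(tag,round(d["confidence"],2),np.round(e,1),np.round(X,4),np.round(h[:1],4).tolist())
E
python3 - <<'E'
from h import *
o,W,P=shot("w10.pkl");print(o["ee_pos"],np.round(o["eef_rot"],3).tolist());candles(W,P,.017,"w10")
E
```

```text
[ 0.44647014 -0.10429591  0.29688268] [[-0.132, 0.991, -0.0], [0.991, 0.132, -0.0], [-0.0, -0.0, -1.0]]
w10 0.86 [315.3 108.7  25.8  29.8] [ 0.4471 -0.0452  0.017 ] [[0.4439, -0.046, 0.0185]]
w10 0.62 [479.5 136.8  30.2  23.7] [ 0.7031 -0.0478  0.017 ] [[0.7068, -0.0485, 0.0185]]
```

{"name": "move_arm", "arguments": {
  "series": [
    [-1, 0, 4, 0, 0, 0],
    [-1, 0, 4, 0, 0, 0],
    [0, 0, 0, 0, 0, 0],
    [0, 0, 0, 0, 0, 0]
  ]
}}

```text
t: 32.75
ee_pos: [0.4496, -0.1244, 0.2184]
eef_rot: [[-0.13, 0.991, 0.001], [0.991, 0.13, -0.0], [-0.0, 0.001, -1.0]]
wrist_force: [-0.6, 0.2, 0.9]
gripper_width: 0.698
grip_force: 0.0
```

```bash
python3 - <<'E'
from h import *
import pickle
o,W,P=shot("w11.pkl");print(o["ee_pos"]);candles(W,P,.017,"w11")
E
```

```text
[ 0.44964902 -0.12442482  0.21843155]
w11 0.6 [510.5 124.1  33.8  32.5] [ 0.7024 -0.0503  0.017 ] [[0.7067, -0.0481, 0.0185]]
w11 0.59 [311.3  92.   31.1  37.1] [ 0.4451 -0.0486  0.017 ] [[0.4434, -0.0459, 0.0185]]
```

The spare is at (0.4436, −0.046) from both heights. I move over it and descend with care.

{"name": "move_arm", "arguments": {
  "series": [
    [3.92, 0.21, 0, 0, 0, 0],
    [3.93, 0.22, 0, 0, 0, 0],
    [0, 0, 5, 0, 0, 0],
    [0, 0, 5, 0, 0, 0],
    [0, 0, 5, 0, 0, 0],
    [0, 0, 4, 0, 0, 0],
    [0, 0, 3, 0, 0, 0],
    [0, 0, 1.5, 0, 0, 0],
    [0, 0, 0, 0, 0, 0]
  ]
}}

```text
t: 33.98
ee_pos: [0.4432, -0.0455, -0.0176]
eef_rot: [[-0.131, 0.991, -0.0], [0.991, 0.131, 0.0], [0.0, -0.0, -1.0]]
wrist_force: [0.8, 0.9, 0.3]
gripper_width: 0.699
grip_force: 0.0
```

{"name": "move_arm", "arguments": {
  "series": [
    [0, 0, 0.4, 0, 0, 0],
    [0, 0, 0.3, 0, 0, 0],
    [0, 0, 0, 0, 0, 0]
  ]
}}

```text
t: 34.35
ee_pos: [0.4433, -0.0456, -0.0244]
eef_rot: [[-0.131, 0.991, 0.001], [0.991, 0.131, -0.0], [-0.0, 0.001, -1.0]]
wrist_force: [0.8, 0.2, 0.2]
gripper_width: 0.696
grip_force: 0.0
```

{"name": "move_arm", "arguments": {
  "series": [
    [0, 0, 0.2, 0, 0, 0],
    [0, 0, 0.2, 0, 0, 0],
    [0, 0, 0, 0, 0, 0]
  ]
}}

```text
t: 34.72
ee_pos: [0.4427, -0.0454, -0.029]
eef_rot: [[-0.131, 0.991, -0.0], [0.991, 0.131, 0.0], [0.0, -0.0, -1.0]]
wrist_force: [-0.2, -0.4, 0.3]
gripper_width: 0.702
grip_force: 0.0
```

{"name": "move_arm", "arguments": {
  "series": [
    [0, 0, 0.2, 0, 0, 0],
    [0, 0, 0.15, 0, 0, 0],
    [0, 0, 0, 0, 0, 0]
  ]
}}

```text
t: 35.1
ee_pos: [0.4428, -0.0455, -0.0325]
eef_rot: [[-0.131, 0.991, -0.0], [0.991, 0.131, 0.0], [0.0, -0.0, -1.0]]
wrist_force: [0.1, 0.8, -0.1]
gripper_width: 0.699
grip_force: 0.0
```

{"name": "move_arm", "arguments": {
  "series": [
    [0, 0, 0.15, 0, 0, 0],
    [0, 0, 0.15, 0, 0, 0],
    [0, 0, 0, 0, 0, 0]
  ]
}}

```text
t: 35.48
ee_pos: [0.4428, -0.0455, -0.0355]
eef_rot: [[-0.131, 0.991, -0.0], [0.991, 0.131, 0.0], [0.0, -0.0, -1.0]]
wrist_force: [0.3, -0.2, 0.1]
gripper_width: 0.703
grip_force: 0.0
```

{"name": "move_arm", "arguments": {
  "series": [
    [0, 0, 0.1, 0, 0, 0],
    [0, 0, 0.1, 0, 0, 0],
    [0, 0, 0, 0, 0, 0]
  ]
}}

```text
t: 35.85
ee_pos: [0.4431, -0.0456, -0.0366]
eef_rot: [[-0.131, 0.991, -0.0], [0.991, 0.131, 0.0], [0.0, -0.0, -1.0]]
wrist_force: [-2.8, 0.9, 8.8]
gripper_width: 0.705
grip_force: 4.3
```

{"name": "move_arm", "arguments": {
  "series": [
    [0, 0, 0.1, 0, 0, 0],
    [0, 0, 0.1, 0, 0, 0],
    [0, 0, 0, 0, 0, 0]
  ]
}}

```text
t: 36.22
ee_pos: [0.4431, -0.0456, -0.0368]
eef_rot: [[-0.132, 0.991, -0.001], [0.991, 0.132, 0.0], [0.0, -0.001, -1.0]]
wrist_force: [-13.2, 2.2, 33.1]
gripper_width: 0.7
grip_force: 16.1
```

The bench is touched at reported z −0.0366, so the tip offset is 36.6 mm. I raise to a tip height of about 8 mm and grip the candle.

{"name": "move_arm", "arguments": {
  "series": [
    [0, 0, -0.5, 0, 0, 0],
    [0, 0, -0.55, 0, 0, 0],
    [0, 0, 0, 0, 0, 0]
  ]
}}

```text
t: 36.6
ee_pos: [0.4433, -0.0456, -0.0285]
eef_rot: [[-0.131, 0.991, 0.001], [0.991, 0.131, -0.0], [-0.0, 0.001, -1.0]]
wrist_force: [0.1, -0.7, -0.7]
gripper_width: 0.698
grip_force: 0.0
```

{"name": "move_arm", "arguments": {
  "series": [
    [0, 0, 0, 0, 0, 0],
    [0, 0, 0, 0, 0, 0],
    [0, 0, 0, 0, 0, 0]
  ],
  "gripper": -1
}}

```text
t: 36.98
ee_pos: [0.4427, -0.0454, -0.0291]
eef_rot: [[-0.131, 0.991, -0.001], [0.991, 0.131, 0.0], [0.0, -0.0, -1.0]]
wrist_force: [0.1, 0.4, -0.6]
gripper_width: 0.447
grip_force: 0.1
```

{"name": "move_arm", "arguments": {
  "series": [
    [0, 0, -2, 0, 0, 0],
    [0, 0, -5, 0, 0, 0],
    [0, 0, -6, 0, 0, 0],
    [0, 0, -6, 0, 0, 0],
    [0, 0, -4, 0, 0, 0],
    [0, 0, 0, 0, 0, 0]
  ]
}}

```text
t: 37.72
ee_pos: [0.4455, -0.0462, 0.2052]
eef_rot: [[-0.131, 0.991, 0.007], [0.991, 0.131, -0.002], [-0.003, 0.007, -1.0]]
wrist_force: [0.2, -0.3, -0.6]
gripper_width: 0.419
grip_force: 30.0
```

The candle is held (36.5 mm, 30 N). Now I look at the warmer.

{"name": "move_arm", "arguments": {
  "series": [
    [4.3, 3.43, -1, 0, 0, 0],
    [4.3, 3.43, -1, 0, 0, 0],
    [4.3, 3.43, -1, 0, 0, 0],
    [4.3, 3.43, -1, 0, 0, 0],
    [0, 0, 0, 0, 0, 0],
    [0, 0, 0, 0, 0, 0]
  ]
}}

```text
t: 38.48
ee_pos: [0.5553, 0.1428, 0.2391]
eef_rot: [[-0.132, 0.991, -0.003], [0.991, 0.132, -0.001], [-0.0, -0.004, -1.0]]
wrist_force: [0.0, -0.6, -0.6]
gripper_width: 0.417
grip_force: 30.0
```

```bash
python3 - <<'E'
from h import *
o,W,P=shot("w12.pkl");print(o["ee_pos"],o["gripper_width"]);candles(W,P,.022,"w12")
c=(.549,.222)
R=rect(W,P,.011,c,.15);S=cv2.resize(R,(560,560))
for r in (.025,):
    g=cv2.GaussianBlur(cv2.cvtColor(R,cv2.COLOR_RGB2GRAY),(5,5),0)
    h=cv2.HoughCircles(g,cv2.HOUGH_GRADIENT,1,40,param1=40,param2=12,minRadius=46,maxRadius=54)
    if h is not None:
        for a in h[0][:6]:print(c[0]-.15+a[0]*.0005,c[1]-.15+a[1]*.0005,a[2]*.5)
cv2.imwrite("pics/g12.png",S[:,:,::-1])
E
```

```text
[0.55529813 0.14281137 0.23907388] 0.41653611182213857
w12 0.97 [260.3  91.1  31.9  31.7] [0.4855 0.2147 0.022 ] [[0.4833, 0.2165, 0.0185]]
w12 0.88 [288.1 205.8  74.8  81.1] [0.5733 0.0342 0.022 ] []
w12 0.57 [361.1  93.3  30.6  27.9] [0.6118 0.2312 0.022 ] [[0.6141, 0.2324, 0.0189]]
0.61325 0.23225 26.7
0.48475 0.21225001 23.95
```

View pics/g12.png

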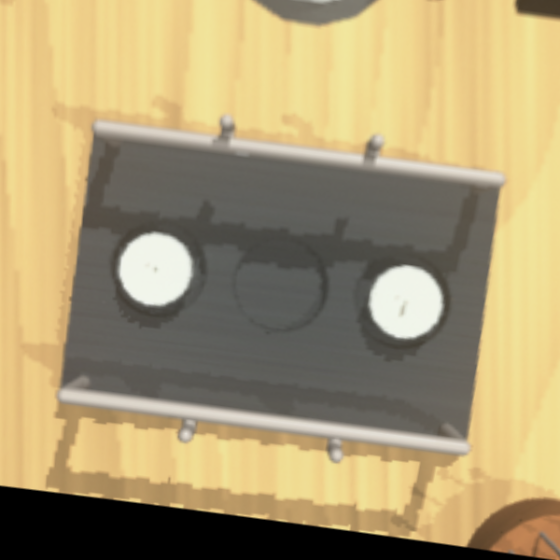

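The middle pocket is empty: its rim is at px (280,284) → (0.549, 0.224), 49 mm across. The filled ends at (155,268) and (405,301) are 132 mm apart with their midpoint on it. Placing the candle there.

{"name": "move_arm", "arguments": {
  "series": [
    [4.1, 0.23, 0, 0, 0, 0],
    [4.09, 0.23, 0, 0, 0, 0],
    [0, 0, 5, 0, 0, 0],
    [0, 0, 5, 0, 0, 0],
    [0, 0, 5, 0, 0, 0],
    [0, 0, 4, 0, 0, 0],
    [0, 0, 3, 0, 0, 0],
    [0, 0, 2, 0, 0, 0],
    [0, 0, 1, 0, 0, 0],
    [0, 0, 0, 0, 0, 0]
  ]
}}

```text
t: 39.83
ee_pos: [0.5502, 0.2245, -0.0088]
eef_rot: [[-0.131, 0.991, -0.0], [0.991, 0.131, -0.0], [-0.0, -0.0, -1.0]]
wrist_force: [0.4, -0.2, 0.0]
gripper_width: 0.417
grip_force: 30.0
```

{"name": "move_arm", "arguments": {
  "series": [
    [0, 0, 0.25, 0, 0, 0],
    [0, 0, 0.2, 0, 0, 0],
    [0, 0, 0.2, 0, 0, 0],
    [0, 0, 0, 0, 0, 0]
  ]
}}

```text
t: 40.33
ee_pos: [0.5501, 0.2248, -0.0154]
eef_rot: [[-0.131, 0.991, -0.0], [0.991, 0.131, -0.0], [-0.0, -0.0, -1.0]]
wrist_force: [-0.1, 0.3, -0.1]
gripper_width: 0.417
grip_force: 30.0
```

{"name": "move_arm", "arguments": {
  "series": [
    [0, -0.1, 0.2, 0, 0, 0],
    [0, 0, 0.2, 0, 0, 0],
    [0, 0, 0, 0, 0, 0]
  ]
}}

```text
t: 40.7
ee_pos: [0.5489, 0.2246, -0.0197]
eef_rot: [[-0.131, 0.991, -0.001], [0.991, 0.131, -0.0], [-0.0, -0.001, -1.0]]
wrist_force: [0.7, 0.9, -0.3]
gripper_width: 0.419
grip_force: 30.0
```

{"name": "move_arm", "arguments": {
  "series": [
    [0, 0, 0.15, 0, 0, 0],
    [0, 0, 0.15, 0, 0, 0],
    [0, 0, 0, 0, 0, 0]
  ]
}}

```text
t: 41.08
ee_pos: [0.549, 0.2246, -0.0225]
eef_rot: [[-0.131, 0.991, -0.0], [0.991, 0.131, -0.0], [-0.0, -0.0, -1.0]]
wrist_force: [0.1, 0.4, -0.4]
gripper_width: 0.417
grip_force: 30.0
```

{"name": "move_arm", "arguments": {
  "series": [
    [0, 0, 0.1, 0, 0, 0],
    [0, 0, 0.06, 0, 0, 0],
    [0, 0, 0, 0, 0, 0]
  ]
}}

```text
t: 41.45
ee_pos: [0.5493, 0.2247, -0.0236]
eef_rot: [[-0.131, 0.991, 0.0], [0.991, 0.131, 0.0], [0.0, 0.0, -1.0]]
wrist_force: [-1.4, 0.5, 4.0]
gripper_width: 0.417
grip_force: 30.0
```

Seated on the floor (contact 4 N at the expected height). I release with a small opening and lift straight up.

{"name": "move_arm", "arguments": {
  "series": [
    [0, 0, 0, 0, 0, 0],
    [0, 0, 0, 0, 0, 0],
    [0, 0, 0, 0, 0, 0],
    [0, 0, -1, 0, 0, 0],
    [0, 0, -3, 0, 0, 0],
    [0, 0, -6, 0, 0, 0],
    [0, 0, -6, 0, 0, 0],
    [0, 0, -6, 0, 0, 0],
    [-4, 0, -4, 0, 0, 0],
    [-4.2, 0, 0, 0, 0, 0],
    [0, 0, 0, 0, 0, 0],
    [0, 0, 0, 0, 0, 0]
  ],
  "gripper": 0.15
}}

```text
t: 42.95
ee_pos: [0.5597, 0.1436, 0.2362]
eef_rot: [[-0.131, 0.991, -0.0], [0.991, 0.131, 0.001], [0.001, -0.0, -1.0]]
wrist_force: [-0.4, 0.4, -0.1]
gripper_width: 0.574
grip_force: 0.0
```

```bash
python3 - <<'E'
from h import *
o,W,P=shot("w13.pkl");print(o["t"],o["ee_pos"],o["gripper_width"],o["wrist_force"]);candles(W,P,.022,"w13")
S=manip.get_image("scene");T=manip.get_image("top");PT=campose(T);PS=campose(S)
print("pot bail centre",[(np.round(r[1],1),np.round(r[4],1)) for r in brown(S,proj(S,PS,np.array([.537,-.253,.193])),20)])
for n,im,PP in(("top",T,PT),("scene",S,PS)):
    for d in manip.silhouettes(n,"pot")[:2]:
        e=d["extent"];print(n,round(d["confidence"],2),np.round(e,1),np.round(atz(im,PP,e[0]+e[2]/2,e[1]+e[3]/2,.1),3))
    print(n,proj(im,PP,np.array([.538,-.254,.119])))
E
```

```text
42.95 [0.55970689 0.1435871  0.23617384] 0.573752030971224 [-0.43314403  0.35203232 -0.1496544 ]
w13 0.84 [258.   89.3  29.3  33.1] [0.4865 0.2166 0.022 ] [[0.4838, 0.2154, 0.0191]]
w13 0.77 [359.9  90.2  29.8  31.1] [0.6143 0.2336 0.022 ] [[0.6151, 0.2333, 0.0183]]
w13 0.71 [309.4  89.8  31.5  35.7] [0.5525 0.223  0.022 ] [[0.5493, 0.2243, 0.019]]
pot bail centre [(array([252.5, 185.2]), array([23.3,  3.6]))]
top 0.92 [362.8 183.2  44.7  46.5] [ 0.535 -0.253  0.1  ]
top [386.05304846 204.63950123]
scene 0.76 [227.5 180.   52.3  56.8] [ 0.538 -0.257  0.1  ]
scene 0.57 [314.2 271.4  13.   15.7] [ 0.779 -0.043  0.1  ]
scene [254.19907955 203.71983978]
```

The new candle is in the middle pocket at (0.5493, 0.2243), in line with its neighbours and fitting the same 38 mm circle at the seated height. The pot stands centred on the cork platter with its bail still up, and the robot is clear at 43 s.

```bash
python3 -c "
from workcell import manip;print(manip.hand_in())"
```

```text
the job is handed in; nothing more can be done
None
```

The pot is on the cork turntable, centred to about 2 mm, and a spare tea light is seated in the warmer's empty middle pocket, so all three are filled; the job was handed in at about 43 s, with no verdict returned.

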